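# Pin a flow cell's layers into line and fit its clamp bolt

### The arm

A 6-joint arm with a two-finger parallel gripper is mounted at the origin on the work surface. World frame = base frame: x ahead of the robot, y to its left, z up, the work surface at z = 0. Lengths are in m, angles in rad, forces in N, time in s.
With the tool pointing down it reaches from about 0.375 to 0.975 m from the base axis. Payload 3.8 kg.
Tool frame: the origin (TCP) lies midway between the tips of the shut fingers; the grasp point (between the pads) lies 19 mm behind it; z points along the fingers, x is the direction in which the jaws open and shut, and the axes are right-handed (so a half turn about z gives the same grasp; the last joint's range is limited). The gripper opens to 85 mm and grips with 20 to 120 N. Pads are 22 mm wide; open, the fingers measure 114 mm over their backs; the gripper's body (76 mm by 85 mm) begins 54 mm behind the grasp point. The pads swing forward as they close: fully open they stand 13 mm farther back than shut.
Start: joints at [1.201, 0.264, 1.604, -0, 1.274, -0.037], TCP at [0.221, 0.638, 0.195] pointing down, gripper open.
Joint ranges: [-2.63, 2.63], [-0.94, 2.18], [0.31, 2.57], [-1.31, 4.45], [0, 2.66], [-2.55, 2.55]. Speed limits (rad/s): [2.57, 2.57, 3.14, 3.14, 3.14, 3.14].

### API

Orientations are given as a unit quaternion [w, x, y, z].
In Python, from bench import arm gives the robot as it stands. The module is installed in compiled form; this text tells all that it offers.
- The arm moves only by the tool arm_command, never from a script. Its argument "rows" is a list of rows, each a list of 7 numbers: the opening, from 0 (shut) to 1 (fully open), then the shift along the tool's x, y, z in cm, then the turn, a rotation vector about the tool's x, y, z in degrees. A call has 1 to 5 rows; each row shifts and turns the pose as measured when the row begins, along the tool's axes as they then stand; what a row does not reach is not made up. A row lasts 1/12 s, in which the tool goes at most 41.7 mm and 7.16 degrees, less where a joint would pass 70% of its speed; a pose out of reach is approached as far as the arm can. A call is refused whole if a number of a shift passes 4.17 or a number of a turn 7.16, either way. A call with a gripper value outside its range is refused whole. The fingers move at their own pace and stop on an object; "force" is the grip in N (left out, the last holds). Time passes only in rows, so rows that do not move let the fingers close. It gives the time, the measured TCP pose, the force and the opening at its end, in the units of the state.
- arm.get_obs(): the state, without advancing time (a new reading comes with each control period).
- arm.get_image(name): name is "side" or "top" or "wrist"; returns a dict with "img" (480x640x3 uint8, red, green, blue), "fx", "fy", "cx", "cy" (pixels), "camera_from_world" (4x4, takes a point from world to camera coordinates); the wrist camera has in their place "mount" (4x4, takes a point from camera to tool coordinates, whose origin is the TCP and whose axes are the tool frame's). Camera axes: x right, y down, z forward; pixel columns grow to the right and rows downward; lengths in m; the calibration is good to about 2 mm. A picture is of the moment at which its call begins: read the wrist's pose just before it. There is no depth.
- arm.job_done(): hands the job in, once; it reports no verdict.
Trained networks look in a picture, given as the dict that the camera call returned (one of the last four; its "shot" number tells which), for a name from the list of things; names that differ only in an ending like _2 or _b are one class to them, and where a whole thing is asked for, a point or a joint stands for the part that bears it (a point fixed in the world has none). Each returns a list of dicts, best first, with "score" (0 to 1); they miss things now and then, are a little off and sometimes report something else, mostly with a low value. They report only what shows in the picture. A call takes as long as a camera call. They do not tell look-alikes from the thing itself.
- arm.spot_in(picture, name): "uv" ([column, row] in pixels, amid what is visible of it).
The state is a dict: "clock": time; "qpos": joint angles; "dq": joint speeds; "joint_efforts": joint torques, N m; "tcp_pos": TCP position; "eef_rot": TCP orientation; "contact_force": force on the tool from outside, world axes, zero at the start; "ft_torque": the same for the moment, N m; "grip_width": opening from 0.0 (shut) to 1.0 (fully open).
Only numpy, scipy, OpenCV 4.12 (cv2) and the standard library are available. Lean on these libraries where they do the work, as an engineer would, in place of code of your own. Each camera call takes 0.05 s, during which the arm holds its last target.

### The job

The layers of the flow cell lying on the bench have slipped out of line. Take the tapered alignment pin from the tool stand and drive it gently down through the cell's pin hole (the wider one, at the end with the two fluid ports) until its collar sits on the end plate, drawing the layers into line; then drop the knobbed clamp bolt through the other hole until its knob sits on the plate and leave both in place. The cell is brittle and cracks if pin or bolt is forced; pushes of up to 25 N are safe. Leave the spare plunger in the stand and the other things on the bench where they are.

Things in the scene. Friction and masses are not known exactly. Their poses are not given: they have to be found in the camera images.
- pin: Tapered alignment pin, steel, 0.12 kg, upright in the tool stand at the start. Origin: centre of its collar's underside; z up its axis. Above: collar 24 mm across, 5 mm thick, then a plain round handle 16 mm across, up to 47 mm. Below: shank 16 mm across for 28 mm, then an even taper to a blunt 4 mm tip 56 mm below the origin.
- bolt: Clamp bolt, 0.09 kg, upright in the stand at the start: black fluted round knob 28 mm across, 26 mm tall, on a steel shank 12 mm across and 40 mm long with a chamfered 8 mm end. Origin: centre of the knob's underside, z up.
- plunger: Spare, not needed: steel plunger with a flange and a black ball (22 mm) on a thin stem, 42 mm tall above the stand. Its origin: centre of the flange's underside.
- stand: Grey tool stand, fixed block 60 x 156 x 70 mm tall. Origin: centre of its underside, z up. Three 19 mm holes in its top at y = -50, 0, +50 mm along its own y hold pin, bolt and plunger by their collars, in any order; the parts may sit up to 3 mm off centre.
- cell: Aluminium base (200 x 130 x 8 mm) with side rails, fixed to the bench, that carries the flow cell. Origin: centre of its underside; x along the cell's length. On it lie three layers, 130 mm long: white lower half 40 mm thick, clamped up to 4 mm off the base's middle along x; grey frame 10 mm; white end plate 12 mm, its top 70 mm above the bench.
- pin_hole (a point): Centre of the mouth of the 17 mm pin hole (at the end with the ports) in the end plate's top; moves with it; x along the cell, z up. Open 62 mm deep. Against the lower half the plate has slipped 4 to 9 mm to -x, the frame under it 5 to 6.5 mm to +x, so the pin's tip lands on the frame and must be worked to +x, plate and all. Each slides on its own along x with about 4 N drag. Frame and lower half: feel for them.
- bolt_hole (a point): Centre of the 15 mm bolt hole's mouth in the end plate's top, 76 mm from the pin hole, towards the cell's -x end; same axes. It moves with the plate. All three layers have this hole; it is clear for the bolt only once they are in line.
- tub: Bystander: white screw-lid tub, 94 mm across, 104 mm tall. Origin: centre of its underside.
- reagent: Bystander: clear bottle, blue cap, 56 mm across, 130 mm tall. Origin: centre of its underside.
- dish: Bystander: shallow glass dish, 80 mm across, 16 mm tall. Origin: centre of its underside.
- cap: Bystander: loose green screw cap, 42 mm across, 20 mm tall. Origin: centre of its underside.
- wrench: Bystander: steel wrench, 160 mm long, lying flat.
- spare_plate: Bystander: spare white plate with two 13 mm holes, 100 x 70 x 12 mm, lying flat on the bench away from the cell. Origin: centre of its underside.
- vial: Bystander: small amber vial with white cap, 28 mm across, 55 mm tall. Origin: centre of its underside.
Mind the look-alikes: they are no part of the job. Leave any pink or purple look-alike of the stand alone.

How it is judged:
On the way, in this order (a step that is already met when the one before it is completed fails the run):
1. the tapered pin is home in the pin hole: its collar sits on the end plate (z of pin in the frame of pin_hole between -0.003 and 0.0015 m and horizontal distance between pin and pin_hole below 0.002 m and angle between the z axis of pin and the z axis of pin_hole, either way round below 0.08 rad), for 0.2 s.
2. then the clamp bolt is home in the bolt hole: its knob sits on the end plate (z of bolt in the frame of bolt_hole between -0.003 and 0.0015 m and horizontal distance between bolt and bolt_hole below 0.0028 m and angle between the z axis of bolt and the z axis of bolt_hole, either way round below 0.08 rad), for 0.2 s.
At the end, for the whole second after the job is handed in: Pin in the pin hole and bolt in the bolt hole, each with its collar or knob seated on the end plate (origin at most 1.5 mm above the plate's face), upright within 0.08 rad, within 2 mm (pin) and 2.8 mm (bolt) of the hole's centre; both released and at rest (all of step 1 and all of step 2 and linear speed of each of pin, bolt below 0.01 m/s and contact force between the fingers and pin below 0.1 N and contact force between the fingers and bolt below 0.1 N); the robot touches nothing.
It fails at once if the pin or the bolt is forced: its contacts with the cell add up to more than 80 N (a 25 N push in a wedge gives up to about 60 N) (contact force between any of pin, bolt and cell above 80 N).
It fails at once if the spare plunger is taken from its hole (distance of plunger from where it was at the start of the episode above 0.015 m).
It fails at once if a bystander is knocked more than 20 mm from its place (distance of any of tub, reagent, dish, cap, wrench, spare_plate, vial from where it was at the start of the episode above 0.02 m).
It also fails if it takes over 72 s, if anything falls off the work surface, if the arm or the gripper's body presses on something with over 40 N, if the wrist force passes 120 N, or if a joint passes its speed limit or range.

## Working session

There is one attempt and no reset: what is moved stays moved. The work goes in short steps, Python scripts to look and compute and a tool call to move; the robot and the scene stay as the last step left them, time stands still between calls to the robot, and variables do not carry over. Pictures are saved under pics/ and viewed, and the job is handed in when it is done.

Besides the shell and the picture viewer there is one more tool, called after "Call:" by a JSON object that holds its "name" and its "arguments", one argument or row to a line. arm_command: Moves the arm, as the interface text tells. Its arguments: {"type":"object","properties":{"rows":{"type":"array"},"force":{"type":"number"}},"required":["rows"]}

```bash
mkdir -p pics
cat > h.py <<'E'
import numpy as np, cv2
from bench import arm
from scipy.spatial.transform import Rotation as R
def save(n,im): cv2.imwrite('pics/'+n+'.png',cv2.cvtColor(im,cv2.COLOR_RGB2BGR))
def T_tool(o):
    w,x,y,z=o['eef_rot']; T=np.eye(4); T[:3,:3]=R.from_quat([x,y,z,w]).as_matrix(); T[:3,3]=o['tcp_pos']; return T
def wfc(p,o=None):
    if 'camera_from_world' in p: return np.linalg.inv(np.array(p['camera_from_world']))
    return T_tool(o)@np.array(p['mount'])
def ray(p,uv,z,o=None):
    T=wfc(p,o); d=T[:3,:3]@np.array([(uv[0]-p['cx'])/p['fx'],(uv[1]-p['cy'])/p['fy'],1]); c=T[:3,3]
    return c+d*(z-c[2])/d[2]
def proj(p,P,o=None):
    q=np.linalg.inv(wfc(p,o))@np.r_[P,1]; return np.array([p['fx']*q[0]/q[2]+p['cx'],p['fy']*q[1]/q[2]+p['cy']])
def show(o):
    T=T_tool(o); print('t',o['clock'],'tcp',np.round(o['tcp_pos'],4),'x',np.round(T[:3,0],3),'z',np.round(T[:3,2],3),'F',np.round(o['contact_force'],1),'g',o['grip_width'])
E
python3 - <<'E'
from h import *
o=arm.get_obs(); show(o)
for n in ['side','top','wrist']:
    p=arm.get_image(n); save(n+'0',p['img']); print(n,p['fx'],p['cx'],p['cy'],np.round(wfc(p,o),3).tolist())
    import pickle; pickle.dump(p,open(n+'0.pkl','wb'))
E
```

```text
t 0.0 tcp [0.2202 0.6372 0.1937] x [ 0.327  0.945 -0.002] z [-0.001 -0.002 -1.   ] F [-0.2 -0.1 -1. ] g 0.9988503027792535
side 503.7177878386691 313.79133267063656 248.535930293682 [[-0.703, -0.415, 0.577, -0.099], [-0.711, 0.386, -0.588, 0.604], [0.021, -0.824, -0.567, 0.681], [0.0, 0.0, 0.0, 1.0]]
top 588.2170878947021 320.2577317478111 240.17530157769446 [[0.002, -0.982, 0.191, 0.209], [-1.0, -0.001, 0.006, -0.014], [-0.005, -0.191, -0.982, 1.529], [0.0, 0.0, 0.0, 1.0]]
wrist 345.23185314816004 318.3150184261033 243.27474243206322 [[0.327, 0.911, 0.252, 0.158], [0.945, -0.315, -0.089, 0.66], [-0.002, 0.267, -0.964, 0.373], [0.0, 0.0, 0.0, 1.0]]
```

View pics/side0.png

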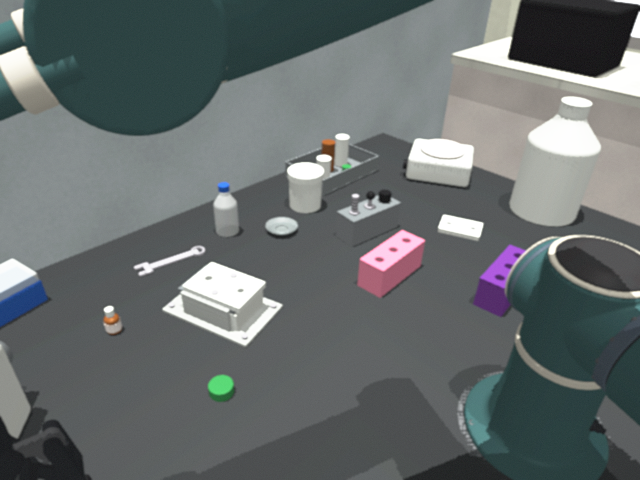

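View pics/top0.png

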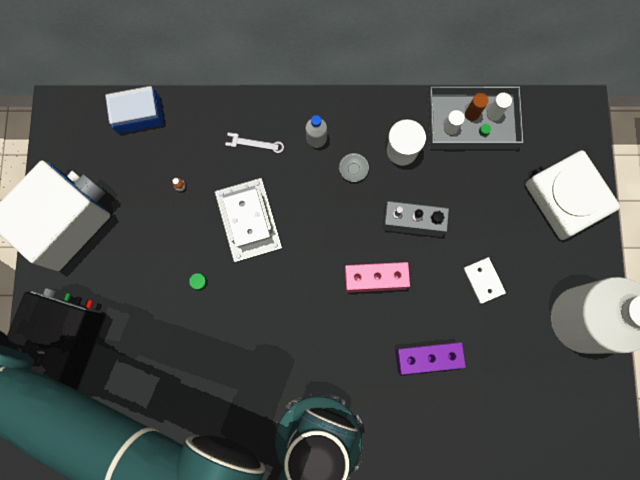

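View pics/wrist0.png

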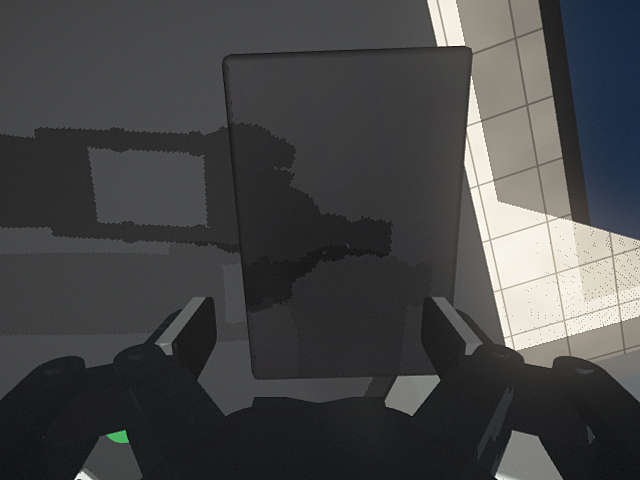

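Run:
```python
from h import *
import pickle
p=pickle.load(open('top0.pkl','rb')); im=p['img']
a=cv2.resize(im[170:270,200:300],None,fx=4,fy=4,interpolation=cv2.INTER_CUBIC)
b=cv2.resize(im[170:270,370:470],None,fx=4,fy=4,interpolation=cv2.INTER_CUBIC)
save('topcrop',np.hstack([a,b]))
q=pickle.load(open('side0.pkl','rb'))['img']
a=cv2.resize(q[240:350,150:290],(560,440),interpolation=cv2.INTER_CUBIC);save('sidecell',a)
a=cv2.resize(q[180:250,320:420],(800,560),interpolation=cv2.INTER_CUBIC);save('sidestand',a)
```

```text
(no output)
```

View pics/topcrop.png

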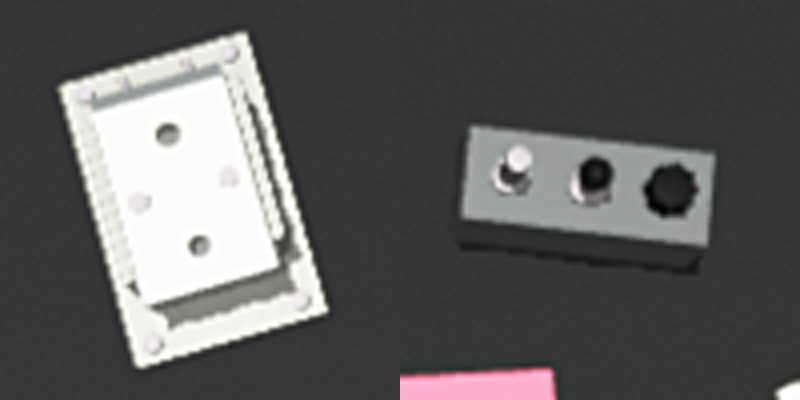

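View pics/sidecell.png

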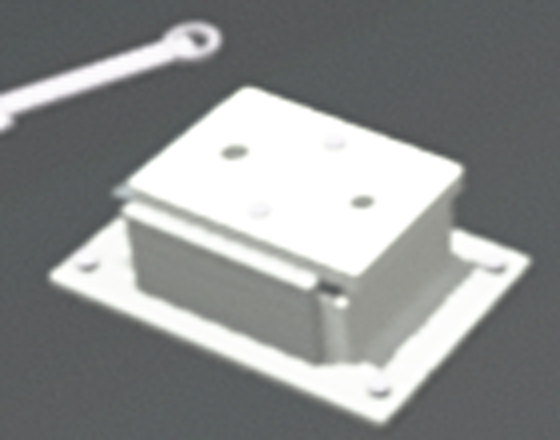

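View pics/sidestand.png

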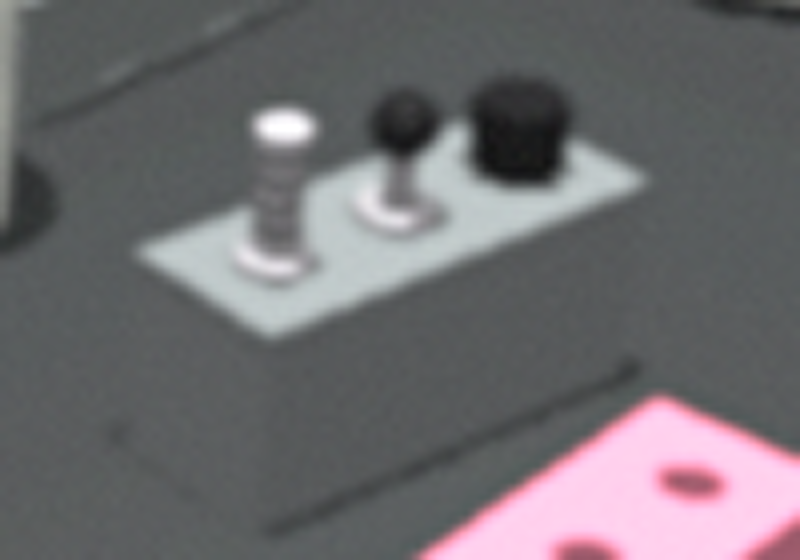

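Run:
```python
from h import *
import pickle
p=pickle.load(open('top0.pkl','rb'));s=pickle.load(open('side0.pkl','rb'))
c=lambda u,v,ox:(ox+(u+.5)/4-.5,170+(v+.5)/4-.5)
pt=ray(p,c(518-400,159,370),.117);print('pin top',pt, ray(p,c(512-400,182,370),.072))
bt=ray(p,c(670-400,190,370),.096);print('bolt top',bt)
print('plunger',ray(p,c(595-400,172,370),.10))
for n,uv in dict(tl=(470,125),tr=(715,155),bl=(460,220),br=(708,247)).items(): print(n,ray(p,c(uv[0]-400,uv[1],370),.07))
for n,uv in dict(h1=(167,133),h2=(199,245),tl=(93,112),tr=(222,72),br=(285,270),bl=(150,303)).items(): print(n,ray(p,c(*uv,200),.07))
for n,uv in dict(pin=(399,212),).items(): pass
# side
print('side pin', ray(s,(320+284/8,180+127/8),.117),'bolt',ray(s,(320+518/8,180+95/8),.096))
for n,uv in dict(h1=(235,152),h2=(362,202)).items(): print(n,ray(s,(150+uv[0]/4,240+uv[1]/4),.07))
o=arm.get_obs(); print(np.round(R.from_matrix(T_tool(o)[:3,:3]).as_rotvec(),3), o['qpos'])
```

```text
pin top [ 0.56063207 -0.20051554  0.117     ] [ 0.5567959  -0.20229044  0.072     ]
bolt top [ 0.5460254  -0.29765465  0.096     ]
plunger [ 0.55656408 -0.25055015  0.1       ]
tl [ 0.59468765 -0.17656575  0.07      ]
tr [ 0.57507164 -0.33226724  0.07      ]
bl [ 0.53247985 -0.16901663  0.07      ]
br [ 0.515148   -0.32549309  0.07      ]
h1 [0.58911423 0.19637095 0.07      ]
h2 [0.5159064  0.17403532 0.07      ]
tl [0.60296225 0.24423789 0.07      ]
tr [0.62960074 0.16209736 0.07      ]
br [0.49980825 0.11919729 0.07      ]
bl [0.47848054 0.20403195 0.07      ]
side pin [ 0.56292386 -0.20393245  0.117     ] bolt [ 0.55234925 -0.30288638  0.096     ]
h1 [0.59066918 0.19347849 0.07      ]
h2 [0.51779413 0.17208276 0.07      ]
[ 2.558e+00  1.822e+00 -2.000e-03] [ 1.20110047e+00  2.64589714e-01  1.60509482e+00 -2.27434417e-05
  1.27370873e+00 -3.69064052e-02]
```

```bash
cat >> h.py <<'E'
def plan(o,P,yaw,n,g,tilt0=True):
    """n rows from present pose to TCP P, tool down, tool x at world yaw (deg)"""
    T=T_tool(o); c,s=np.cos(np.radians(yaw)),np.sin(np.radians(yaw))
    Rt=np.array([[c,s,0],[s,-c,0],[0,0,-1]]).astype(float)
    rv=R.from_matrix(T[:3,:3].T@Rt).as_rotvec(); p0=T[:3,3].copy(); Rc=T[:3,:3]
    rows=[]
    for i in range(n):
        d=Rc.T@((np.array(P)-p0)/n)*100
        rows.append([g]+list(np.round(d,2))+list(np.round(np.degrees(rv)/n,2)))
        Rc=Rc@R.from_rotvec(rv/n).as_matrix()
    for i in range(0,n,5): print([[float(v) for v in r] for r in rows[i:i+5]])
E
python3 - <<'E'
from h import *
o=arm.get_obs(); plan(o,[.52,-.20,.26],-7,25,1)
E
```

```text
[[1.0, -2.77, 2.23, -0.26, 0.0, 0.0, 3.12], [1.0, -2.65, 2.37, -0.26, 0.0, 0.0, 3.12], [1.0, -2.52, 2.52, -0.26, 0.0, 0.0, 3.12], [1.0, -2.38, 2.65, -0.26, 0.0, 0.0, 3.12], [1.0, -2.23, 2.77, -0.26, 0.0, 0.0, 3.12]]
[[1.0, -2.07, 2.89, -0.26, 0.0, 0.0, 3.12], [1.0, -1.91, 3.0, -0.26, 0.0, 0.0, 3.12], [1.0, -1.75, 3.1, -0.26, 0.0, 0.0, 3.12], [1.0, -1.58, 3.19, -0.26, 0.0, 0.0, 3.12], [1.0, -1.4, 3.27, -0.26, 0.0, 0.0, 3.12]]
[[1.0, -1.22, 3.34, -0.26, 0.0, 0.0, 3.12], [1.0, -1.04, 3.4, -0.26, 0.0, 0.0, 3.12], [1.0, -0.85, 3.45, -0.26, 0.0, 0.0, 3.12], [1.0, -0.66, 3.5, -0.26, 0.0, 0.0, 3.12], [1.0, -0.47, 3.53, -0.26, 0.0, 0.0, 3.12]]
[[1.0, -0.28, 3.55, -0.26, 0.0, 0.0, 3.12], [1.0, -0.08, 3.56, -0.26, 0.0, 0.0, 3.12], [1.0, 0.11, 3.56, -0.26, 0.0, 0.0, 3.12], [1.0, 0.3, 3.54, -0.26, 0.0, 0.0, 3.12], [1.0, 0.49, 3.52, -0.26, 0.0, 0.0, 3.12]]
[[1.0, 0.69, 3.49, -0.26, 0.0, 0.0, 3.12], [1.0, 0.87, 3.45, -0.26, 0.0, 0.0, 3.12], [1.0, 1.06, 3.4, -0.26, 0.0, 0.0, 3.12], [1.0, 1.24, 3.33, -0.26, 0.0, 0.0, 3.12], [1.0, 1.42, 3.26, -0.26, 0.0, 0.0, 3.12]]
```

Call:
{"name": "arm_command", "arguments": {
  "rows": [
    [1, -2.8, 2.2, -0.3, 0, 0, 3.1],
    [1, -2.6, 2.4, -0.3, 0, 0, 3.1],
    [1, -2.5, 2.5, -0.3, 0, 0, 3.1],
    [1, -2.4, 2.7, -0.3, 0, 0, 3.1],
    [1, -2.2, 2.8, -0.3, 0, 0, 3.1]
  ]
}}

```text
clock: 0.57
tcp_pos: [0.2784, 0.4687, 0.2037]
eef_rot: [0.001, 0.886, 0.464, -0.003]
contact_force: [1.5, 0.6, 0.3]
grip_width: 1.006
```

Call:
{"name": "arm_command", "arguments": {
  "rows": [
    [1, -2.1, 2.9, -0.3, 0, 0, 3.1],
    [1, -1.9, 3.0, -0.3, 0, 0, 3.1],
    [1, -1.8, 3.1, -0.3, 0, 0, 3.1],
    [1, -1.6, 3.2, -0.3, 0, 0, 3.1],
    [1, -1.4, 3.3, -0.3, 0, 0, 3.1]
  ]
}}

```text
clock: 0.98
tcp_pos: [0.3372, 0.2907, 0.2181]
eef_rot: [0.003, 0.942, 0.335, -0.004]
contact_force: [0.2, 0.7, 0.2]
grip_width: 1.0
```

Run:
```python
from h import *
o=arm.get_obs(); show(o);plan(o,[.55,-.20,.26],-7,20,1)
```

```text
t 0.9833 tcp [0.3372 0.2907 0.2181] x [ 0.775  0.631 -0.01 ] z [-0.006 -0.008 -1.   ] F [0.2 0.7 0.2] g 0.9999423170292667
[[1.0, -0.73, 2.57, -0.2, 0.02, 0.02, 2.31], [1.0, -0.62, 2.6, -0.2, 0.02, 0.02, 2.31], [1.0, -0.52, 2.62, -0.2, 0.02, 0.02, 2.31], [1.0, -0.41, 2.64, -0.2, 0.02, 0.02, 2.31], [1.0, -0.3, 2.66, -0.2, 0.02, 0.02, 2.31]]
[[1.0, -0.2, 2.67, -0.2, 0.02, 0.02, 2.31], [1.0, -0.09, 2.67, -0.2, 0.02, 0.02, 2.31], [1.0, 0.02, 2.67, -0.2, 0.02, 0.02, 2.31], [1.0, 0.13, 2.67, -0.2, 0.02, 0.02, 2.31], [1.0, 0.23, 2.66, -0.2, 0.02, 0.02, 2.31]]
[[1.0, 0.34, 2.65, -0.21, 0.02, 0.02, 2.31], [1.0, 0.45, 2.64, -0.21, 0.02, 0.02, 2.31], [1.0, 0.55, 2.62, -0.21, 0.02, 0.02, 2.31], [1.0, 0.66, 2.59, -0.21, 0.02, 0.02, 2.31], [1.0, 0.76, 2.56, -0.21, 0.02, 0.02, 2.31]]
[[1.0, 0.87, 2.53, -0.21, 0.02, 0.02, 2.31], [1.0, 0.97, 2.49, -0.21, 0.02, 0.02, 2.31], [1.0, 1.07, 2.45, -0.21, 0.02, 0.02, 2.31], [1.0, 1.16, 2.41, -0.21, 0.02, 0.02, 2.31], [1.0, 1.26, 2.36, -0.21, 0.02, 0.02, 2.31]]
```

Call:
{"name": "arm_command", "arguments": {
  "rows": [
    [1, -0.9, 3.3, -0.3, 0, 0, 3],
    [1, -0.7, 3.3, -0.3, 0, 0, 3],
    [1, -0.5, 3.4, -0.3, 0, 0, 3],
    [1, -0.3, 3.4, -0.3, 0, 0, 3],
    [1, -0.2, 3.4, -0.3, 0, 0, 3]
  ]
}}

```text
clock: 1.4
tcp_pos: [0.4065, 0.1261, 0.2341]
eef_rot: [0.003, 0.979, 0.203, -0.003]
contact_force: [0.2, -0.5, 0.1]
grip_width: 0.999
```

Call:
{"name": "arm_command", "arguments": {
  "rows": [
    [1, 0, 3.4, -0.3, 0, 0, 3],
    [1, 0.2, 3.4, -0.3, 0, 0, 3],
    [1, 0.4, 3.4, -0.3, 0, 0, 3],
    [1, 0.5, 3.3, -0.3, 0, 0, 3],
    [1, 0.7, 3.3, -0.3, 0, 0, 3]
  ]
}}

```text
clock: 1.82
tcp_pos: [0.474, -0.0382, 0.2503]
eef_rot: [0.003, 0.998, 0.067, -0.002]
contact_force: [0.7, 0.3, -0.0]
grip_width: 0.997
```

Run:
```python
from h import *
o=arm.get_obs(); show(o);plan(o,[.55,-.20,.26],-7,6,1)
```

```text
t 1.8167 tcp [ 0.474  -0.0382  0.2503] x [ 0.991  0.133 -0.005] z [-0.004 -0.007 -1.   ] F [ 0.7  0.3 -0. ] g 0.9971810163938802
[[1.0, 0.9, 2.84, -0.15, 0.07, 0.04, 2.44], [1.0, 1.02, 2.8, -0.15, 0.07, 0.04, 2.44], [1.0, 1.13, 2.75, -0.15, 0.07, 0.04, 2.44], [1.0, 1.25, 2.7, -0.15, 0.07, 0.04, 2.44], [1.0, 1.37, 2.65, -0.16, 0.07, 0.04, 2.44]]
[[1.0, 1.48, 2.59, -0.16, 0.07, 0.04, 2.44]]
```

Call:
{"name": "arm_command", "arguments": {
  "rows": [
    [1, 1.1, 3.2, -0.2, 0, 0, 2.9],
    [1, 1.2, 3.2, -0.2, 0, 0, 2.9],
    [1, 1.4, 3.2, -0.2, 0.2, 0, 2.9],
    [1, 1.5, 3.1, -0.2, 0.2, 0.2, 2.9],
    [1, 1.7, 3.0, -0.2, 0, 0, 2.9]
  ]
}}

```text
clock: 2.23
tcp_pos: [0.548, -0.2026, 0.2606]
eef_rot: [-0.0, 0.998, -0.067, -0.0]
contact_force: [0.5, 0.5, 0.1]
grip_width: 1.002
```

Run:
```python
from h import *
o=arm.get_obs(); show(o); p=arm.get_image('wrist'); save('w1',p['img'])
import pickle; pickle.dump((p,o),open('w1.pkl','wb')); print(np.array(p['mount']).round(4))
for P in [(.5607,-.2005,.117),(.546,-.2977,.096)]: print(proj(p,P,o))
```

```text
t 2.2333 tcp [ 0.548  -0.2026  0.2606] x [ 0.991 -0.135 -0.001] z [-0.001  0.001 -1.   ] F [0.5 0.5 0.1] g 1.0020301295274687
[[ 1.000e+00 -6.000e-04  7.000e-04  1.000e-03]
 [ 4.000e-04  9.638e-01  2.666e-01 -6.770e-02]
 [-8.000e-04 -2.666e-01  9.638e-01 -1.791e-01]
 [ 0.000e+00  0.000e+00  0.000e+00  1.000e+00]]
[330.05587684 217.68138691]
[327.26316181 303.06657293]
```

View pics/w1.png

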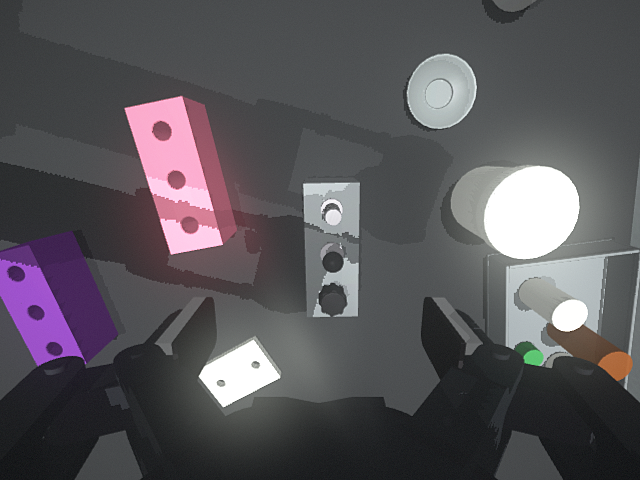

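Grey stand in the centre; candidates: pin (steel cylinder, wide collar) at about (333,212), plunger (black ball) at (333,262), bolt (fluted knob) at (333,298). Pink and purple blocks are decoys. Close crop to check.

Run:
```python
from h import *
import pickle; p,o=pickle.load(open('w1.pkl','rb'))
save('w1c',cv2.resize(p['img'][180:320,290:380],None,fx=4,fy=4,interpolation=cv2.INTER_CUBIC))
```

```text
(no output)
```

View pics/w1c.png

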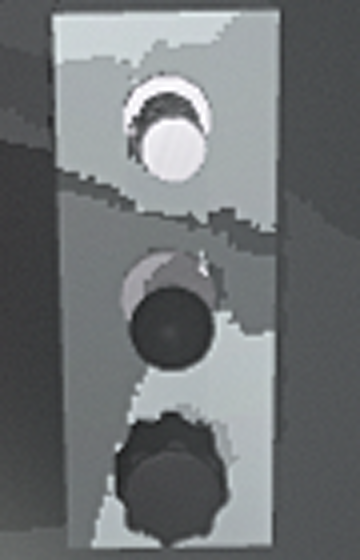

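Run:
```python
from h import *
import pickle; p,o=pickle.load(open('w1.pkl','rb'))
for n,u,v,z in [('pintop',173,149,.117),('collar',168,118,.075),('bolttop',172,492,.096),('plunger',171,328,.10)]+[('c',a,b,.07) for a,b in ((53,12),(279,10),(66,550),(272,547))]:
    print(n,ray(p,(290+(u+.5)/4-.5,180+(v+.5)/4-.5),z,o))
```

```text
pintop [ 0.56345105 -0.20008906  0.117     ]
collar [ 0.56385437 -0.19993862  0.075     ]
bolttop [ 0.55182726 -0.29796778  0.096     ]
plunger [ 0.55738187 -0.25014501  0.1       ]
c [ 0.53728442 -0.16857057  0.07      ]
c [ 0.59666212 -0.17612981  0.07      ]
c [ 0.51803387 -0.32450683  0.07      ]
c [ 0.57838213 -0.33174735  0.07      ]
```

Call:
{"name": "arm_command", "arguments": {
  "rows": [
    [1, 0.8, -0.2, 3.0, 0, 0, 0],
    [1, 0.7, -0.3, 3.0, 0, 0, 0],
    [1, 0, 0, 3.0, 0, 0, 0],
    [1, 0, 0, 2.5, 0, 0, 0],
    [1, 0, 0, 1.5, 0, 0, 0]
  ],
  "force": 100
}}

```text
clock: 2.7
tcp_pos: [0.5726, -0.214, 0.1312]
eef_rot: [0.005, 0.997, -0.074, 0.007]
contact_force: [0.2, -0.3, -0.5]
grip_width: 0.998
```

Run:
```python
from h import *
o=arm.get_obs(); show(o); plan(o,[.5635,-.200,.081],-7.1,3,1)
```

```text
t 2.7 tcp [ 0.5726 -0.214   0.1312] x [ 0.989 -0.147  0.014] z [ 0.013 -0.01  -1.   ] F [ 0.2 -0.3 -0.5] g 0.997858741024793
[[1.0, -0.39, -0.43, 1.66, 0.16, -0.27, -0.45], [1.0, -0.38, -0.43, 1.67, 0.16, -0.27, -0.45], [1.0, -0.37, -0.43, 1.67, 0.16, -0.27, -0.45]]
```

Call:
{"name": "arm_command", "arguments": {
  "rows": [
    [1, -0.7, -0.7, 0.3, 0.2, -0.4, -0.6],
    [1, -0.4, -0.5, 0.3, 0.2, -0.3, -0.5],
    [1, 0, 0, 0, 0, 0, 0]
  ]
}}

```text
clock: 2.95
tcp_pos: [0.5579, -0.1973, 0.1184]
eef_rot: [-0.002, 0.998, -0.063, -0.005]
contact_force: [-0.5, 0.2, 0.5]
grip_width: 1.002
```

Run:
```python
from h import *
o=arm.get_obs(); show(o); plan(o,[.5635,-.200,.081],-7.1,3,1)
```

```text
t 2.95 tcp [ 0.5579 -0.1973  0.1184] x [ 0.992 -0.126 -0.011] z [-0.01   0.004 -1.   ] F [-0.5  0.2  0.5] g 1.0021484298416727
[[1.0, 0.21, 0.07, 1.24, -0.05, 0.21, -0.05], [1.0, 0.2, 0.07, 1.24, -0.05, 0.21, -0.05], [1.0, 0.2, 0.07, 1.24, -0.05, 0.21, -0.05]]
```

Call:
{"name": "arm_command", "arguments": {
  "rows": [
    [1, 0.2, 0, 0.5, 0, 0, 0],
    [1, 0, 0, 0, 0, 0, 0]
  ]
}}

```text
clock: 3.12
tcp_pos: [0.5609, -0.197, 0.1151]
eef_rot: [-0.001, 0.998, -0.062, -0.004]
contact_force: [-0.6, -0.6, -0.4]
grip_width: 1.001
```

Call:
{"name": "arm_command", "arguments": {
  "rows": [
    [1, 0, 0, 0, 0, 0, 0],
    [1, 0, 0, 0, 0, 0, 0]
  ]
}}

```text
clock: 3.28
tcp_pos: [0.5627, -0.1974, 0.1176]
eef_rot: [-0.001, 0.998, -0.062, -0.002]
contact_force: [-0.2, 0.3, 0.9]
grip_width: 1.0
```

Run:
```python
from h import *
o=arm.get_obs(); show(o); print(o['dq']); plan(o,[.5635,-.200,.081],-7.1,3,1)
```

```text
t 3.2833 tcp [ 0.5627 -0.1974  0.1176] x [ 0.992 -0.124 -0.004] z [-0.004  0.001 -1.   ] F [-0.2  0.3  0.9] g 1.0002848271512748
[ 0.00118525 -0.01348489 -0.0177103  -0.00275004  0.00059664  0.00039309]
[[1.0, 0.04, 0.08, 1.22, -0.02, 0.07, -0.01], [1.0, 0.04, 0.08, 1.22, -0.02, 0.07, -0.01], [1.0, 0.04, 0.08, 1.22, -0.02, 0.07, -0.01]]
```

Call:
{"name": "arm_command", "arguments": {
  "rows": [
    [1, 0, 0.1, 1.3, 0, 0, 0],
    [1, 0, 0.1, 1.3, 0, 0, 0],
    [1, 0, 0, 0.8, 0, 0, 0],
    [1, 0, 0, 0, 0, 0, 0],
    [1, 0, 0, 0, 0, 0, 0]
  ]
}}

```text
clock: 3.7
tcp_pos: [0.5641, -0.2007, 0.0824]
eef_rot: [0.0, 0.998, -0.062, 0.0]
contact_force: [0.2, 0.2, 0.0]
grip_width: 1.006
```

Run:
```python
from h import *
o=arm.get_obs(); show(o); plan(o,[.5635,-.200,.081],-7.1,1,1)
```

```text
t 3.7 tcp [ 0.5641 -0.2007  0.0824] x [ 0.992 -0.124  0.001] z [ 0.001 -0.001 -1.   ] F [0.2 0.2 0. ] g 1.0056767201656842
[[1.0, -0.07, -0.06, 0.14, 0.03, -0.05, -0.05]]
```

Well placed; close.

Call:
{"name": "arm_command", "arguments": {
  "rows": [
    [0, 0, 0, 0.1, 0, 0, 0],
    [0, 0, 0, 0, 0, 0, 0],
    [0, 0, 0, 0, 0, 0, 0],
    [0, 0, 0, 0, 0, 0, 0],
    [0, 0, 0, 0, 0, 0, 0]
  ],
  "force": 100
}}

```text
clock: 4.12
tcp_pos: [0.5637, -0.2007, 0.0805]
eef_rot: [0.0, 0.998, -0.062, -0.0]
contact_force: [0.5, -0.0, 0.5]
grip_width: 0.297
```

Call:
{"name": "arm_command", "arguments": {
  "rows": [
    [0, 0, 0, 0, 0, 0, 0],
    [0, 0, 0, 0, 0, 0, 0],
    [0, 0, 0, 0, 0, 0, 0]
  ]
}}

```text
clock: 4.37
tcp_pos: [0.564, -0.2011, 0.0829]
eef_rot: [0.0, 0.998, -0.062, 0.0]
contact_force: [0.7, -0.5, 0.1]
grip_width: -0.0
```

Run:
```python
from h import *
o=arm.get_obs(); show(o); p=arm.get_image('wrist'); save('w2',p['img'])
q=arm.get_image('side'); save('s2',cv2.resize(q['img'][150:270,290:450],(800,600)))
```

```text
t 4.3667 tcp [ 0.564  -0.2011  0.0829] x [ 0.992 -0.124  0.   ] z [ 0.    -0.001 -1.   ] F [ 0.7 -0.5  0.1] g -0.00011453376754558686
```

View pics/s2.png

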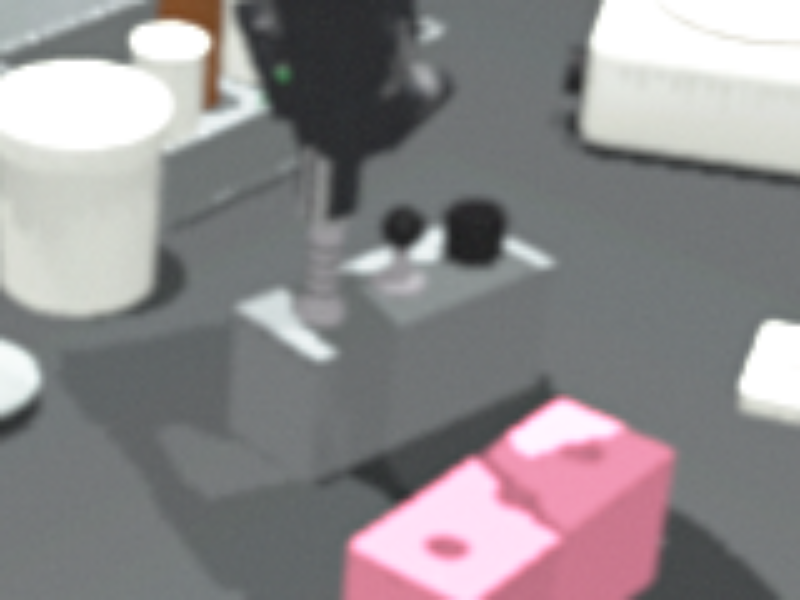

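View pics/w2.png

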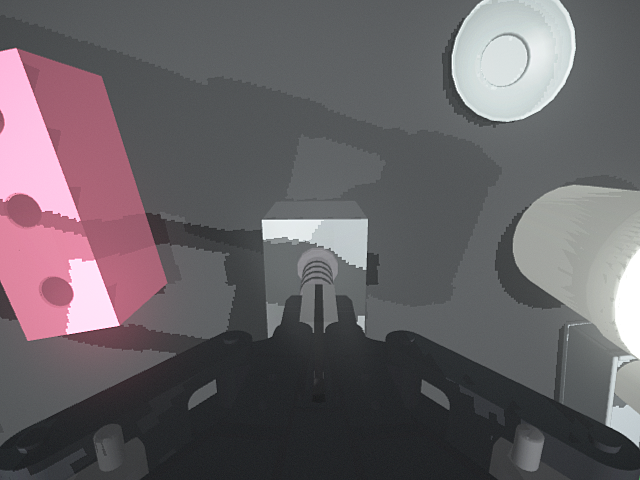

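Run:
```python
from h import *
import pickle
q=pickle.load(open('side0.pkl','rb'))
f=lambda P:(proj(q,P)-[290,150])*5
print(f([.564,-.2011,.083]),f([.564,-.2011,.117]),f([.5635,-.2,.117]),f([.5635,-.2,.075]))
```

```text
[316.96937786 293.76780433] [321.75093768 230.52757437] [320.98922469 231.6751595 ] [315.11546203 309.53802387]
```

Run:
```python
from h import *
o=arm.get_obs(); show(o); print(o['qpos'])
p=arm.get_image('wrist')
for z in (0,-.019,-.03,-.04,.03): 
  P=T_tool(o)@[0,0,z,1]; print(z,P[:3],proj(p,P[:3],o))
print(proj(p,[.5635,-.2,.117],o),proj(p,[.5635,-.2,.075],o))
save('w3c',cv2.resize(p['img'][180:420,220:420],(667,800)))
```

```text
t 4.4667 tcp [ 0.5642 -0.2011  0.0827] x [ 0.992 -0.125  0.001] z [ 0.001 -0.001 -1.   ] F [ 0.9 -1.1  0.8] g -0.0017200638601770977
[-3.83466015e-01  2.14702963e-01  1.88184684e+00 -8.08264168e-04
  1.04404405e+00 -2.58201128e-01]
0 [ 0.56424746 -0.20107774  0.08267781] [316.21659867 274.87100286]
-0.019 [ 0.56423482 -0.20105832  0.1016778 ] [316.02382432 288.37256077]
-0.03 [ 0.56422751 -0.20104709  0.11267779] [315.89226898 297.58645291]
-0.04 [ 0.56422086 -0.20103687  0.12267778] [315.75676107 307.07717556]
0.03 [ 0.56426741 -0.20110839  0.05267783] [316.45551705 258.13760263]
[313.96838684 299.6451862 ] [314.74182022 268.50670723]
```

View pics/w3c.png

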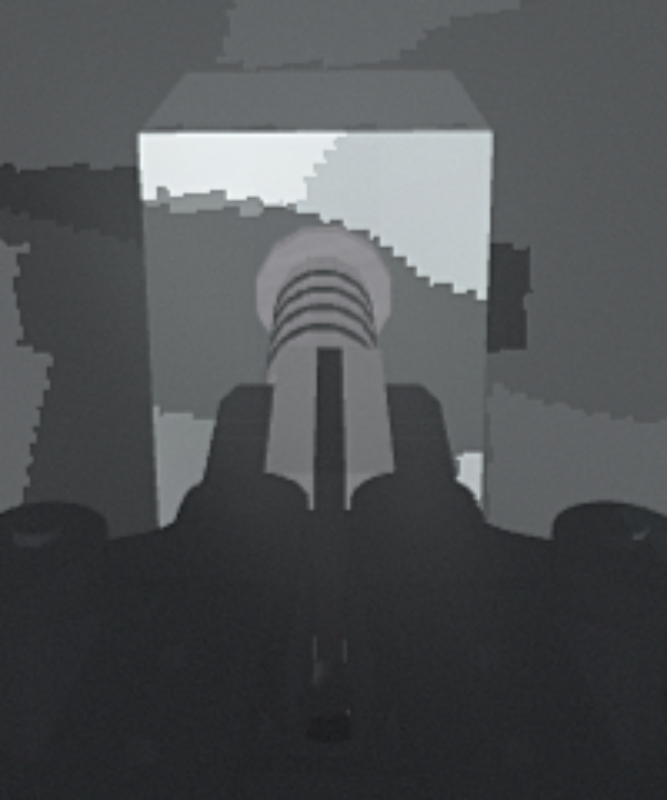

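Run:
```python
from h import *
o=arm.get_obs()
import pickle; p,_=pickle.load(open('w1.pkl','rb'))
for y in (-.011,0,.011):
 for z in (0,-.019,-.038):
  P=T_tool(o)@[0.0,y,z,1]; u=proj(p,P[:3],o); print(y,z,u,(u-[220,180])*3.333)
for a in ([.5635,-.192,.117],[.5635,-.208,.117],[.5635,-.188,.075],[.5635,-.192,.117],[.5635,-.192,.075]): u=proj(p,a,o); print(a,(u-[220,180])*3.333)
```

```text
-0.011 0 [316.17925917 255.89082357] [320.56547082 252.94411496]
-0.011 -0.019 [315.97918067 267.57407442] [319.89860917 291.88439003]
-0.011 -0.038 [315.73061288 282.08877658] [319.07013272 340.26189236]
0 0 [316.22052373 274.89192437] [320.7030056  316.27478393]
0 -0.019 [316.02823285 288.3951111 ] [320.0621001  361.28090529]
0 -0.038 [315.79022703 305.10852478] [319.26882671 416.9867131 ]
0.011 0 [316.2605384  293.31748385] [320.83637447 377.68717367]
0.011 -0.019 [316.07564404 308.51959916] [320.22012159 428.35582399]
0.011 -0.038 [315.84761422 327.26833659] [319.46009818 490.84536587]
[0.5635, -0.192, 0.117] [306.96349611 346.04004727]
[0.5635, -0.208, 0.117] [321.95736079 452.99360696]
[0.5635, -0.188, 0.075] [307.93847096 229.52383575]
[0.5635, -0.192, 0.117] [306.96349611 346.04004727]
[0.5635, -0.192, 0.075] [310.98680532 251.9387649 ]
```

Call:
{"name": "arm_command", "arguments": {
  "rows": [
    [0.4, 0, 0, 0, 0, 0, 0],
    [0.4, 0, 0, 0, 0, 0, 0],
    [0.4, 0, 0, 0, 0, 0, 0],
    [0.4, 0, 0, 0, 0, 0, 0]
  ]
}}

```text
clock: 4.85
tcp_pos: [0.5639, -0.2008, 0.0817]
eef_rot: [0.0, 0.998, -0.062, -0.0]
contact_force: [1.0, 0.4, 0.2]
grip_width: 0.402
```

Run:
```python
from h import *
o=arm.get_obs(); show(o)
p=arm.get_image('wrist')
a=cv2.resize(p['img'][180:420,220:420],(500,600))
q=arm.get_image('side')
save('c4',np.hstack([a,cv2.resize(q['img'][160:240,330:370],(300,600))]))
```

```text
t 4.85 tcp [ 0.5639 -0.2008  0.0817] x [ 0.992 -0.124 -0.   ] z [-0.    -0.001 -1.   ] F [1.  0.4 0.2] g 0.40173190767971106
```

View pics/c4.png

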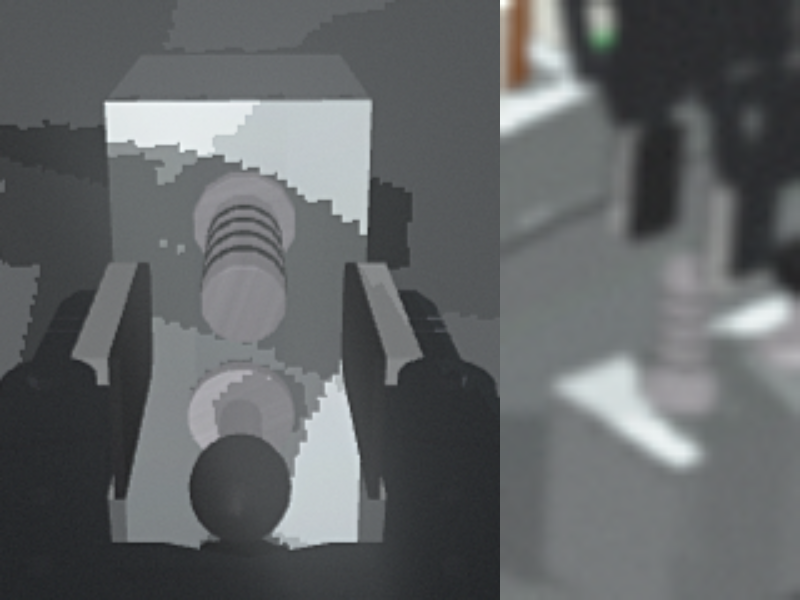

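Call:
{"name": "arm_command", "arguments": {
  "rows": [
    [0.4, 0, -0.1, 0.8, 0, 0, 0],
    [0.4, 0, 0, 0.7, 0, 0, 0],
    [0.4, 0, 0, 0.5, 0, 0, 0],
    [0.4, 0, 0, 0.2, 0, 0, 0]
  ]
}}

```text
clock: 5.28
tcp_pos: [0.5644, -0.1998, 0.058]
eef_rot: [0.0, 0.998, -0.062, 0.0]
contact_force: [0.1, 0.5, -0.4]
grip_width: 0.399
```

Run:
```python
from h import *
o=arm.get_obs(); show(o)
p=arm.get_image('wrist')
a=cv2.resize(p['img'][180:420,220:420],(500,600))
q=arm.get_image('side')
save('c5',np.hstack([a,cv2.resize(q['img'][160:240,330:370],(300,600))]))
```

```text
t 5.2833 tcp [ 0.5644 -0.1998  0.058 ] x [ 0.992 -0.124  0.001] z [ 0.001 -0.001 -1.   ] F [ 0.1  0.5 -0.4] g 0.39945477452523287
```

View pics/c5.png

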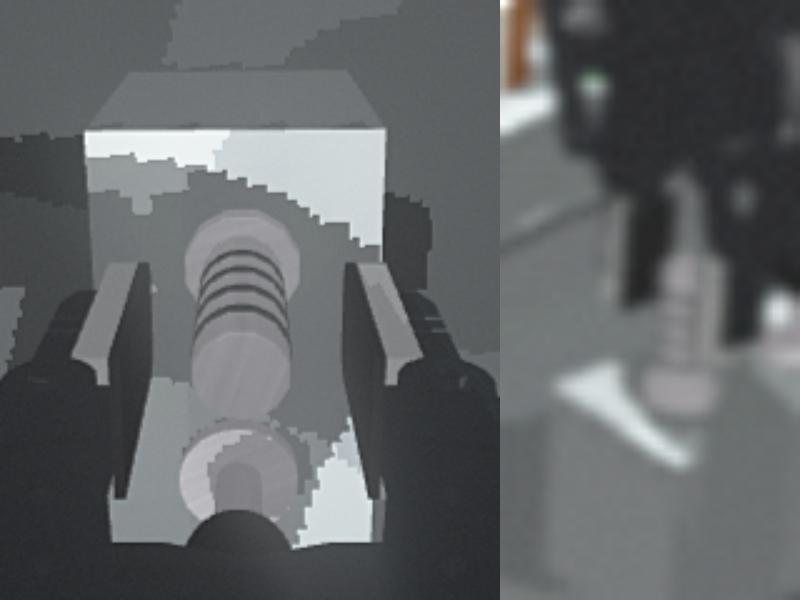

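Call:
{"name": "arm_command", "arguments": {
  "rows": [
    [0.4, 0, 0, 0.6, 0, 0, 0],
    [0.4, 0, 0, 0.3, 0, 0, 0],
    [0.4, 0, 0, 0, 0, 0, 0]
  ]
}}

```text
clock: 5.63
tcp_pos: [0.5646, -0.1999, 0.0485]
eef_rot: [0.0, 0.998, -0.062, 0.0]
contact_force: [0.2, 0.5, 0.2]
grip_width: 0.396
```

Call:
{"name": "arm_command", "arguments": {
  "rows": [
    [0, 0, 0, 0, 0, 0, 0],
    [0, 0, 0, 0, 0, 0, 0],
    [0, 0, 0, 0, 0, 0, 0]
  ]
}}

```text
clock: 5.88
tcp_pos: [0.5639, -0.1998, 0.0484]
eef_rot: [0.0, 0.998, -0.062, -0.0]
contact_force: [-1.3, -0.2, -1.0]
grip_width: 0.159
```

Run:
```python
from h import *
o=arm.get_obs(); show(o)
p=arm.get_image('wrist')
a=cv2.resize(p['img'][180:420,220:420],(500,600))
q=arm.get_image('side')
save('c6',np.hstack([a,cv2.resize(q['img'][160:240,330:370],(300,600))]))
```

```text
t 5.8833 tcp [ 0.5639 -0.1998  0.0484] x [ 0.992 -0.124 -0.001] z [-0.001 -0.001 -1.   ] F [-1.3 -0.2 -1. ] g 0.1589125937860209
```

View pics/c6.png

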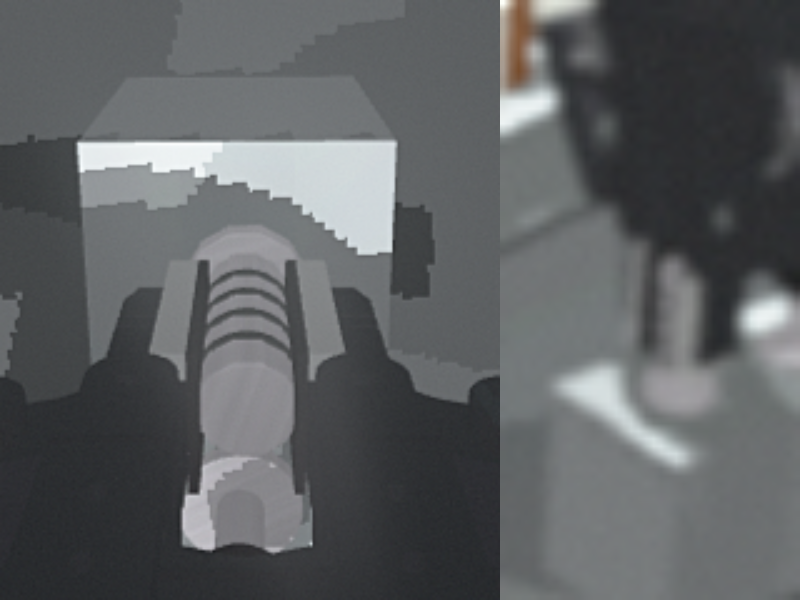

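Call:
{"name": "arm_command", "arguments": {
  "rows": [
    [0, 0, 0, 0, 0, 0, 0],
    [0, 0, 0, -0.8, 0, 0, 0],
    [0, 0, 0, -1.5, 0, 0, 0],
    [0, 0, 0, -2.5, 0, 0, 0],
    [0, 0, 0, -2.5, 0, 0, 0]
  ]
}}

```text
clock: 6.4
tcp_pos: [0.5595, -0.198, 0.1171]
eef_rot: [-0.002, 0.998, -0.062, -0.006]
contact_force: [1.1, -0.4, -1.4]
grip_width: 0.159
```

Call:
{"name": "arm_command", "arguments": {
  "rows": [
    [0, 0, 0, -2.5, 0, 0, 0],
    [0, 0, 0, -2.0, 0, 0, 0],
    [0, 0, 0, -1, 0, 0, 0]
  ]
}}

```text
clock: 6.65
tcp_pos: [0.5618, -0.1987, 0.1792]
eef_rot: [-0.001, 0.998, -0.062, -0.003]
contact_force: [0.5, -0.5, -1.9]
grip_width: 0.155
```

Run:
```python
from h import *
o=arm.get_obs(); show(o)
p=arm.get_image('wrist'); save('w7',p['img'])
q=arm.get_image('side'); save('s7',cv2.resize(q['img'][130:270,290:450],(640,560)))
plan(o,[.54,.165,.21],16.8,15,0)
```

```text
t 6.65 tcp [ 0.5618 -0.1987  0.1792] x [ 0.992 -0.125 -0.006] z [-0.006  0.002 -1.   ] F [ 0.5 -0.5 -1.9] g 0.15543106102407908
[[0.0, -0.45, -2.39, -0.2, -0.01, 0.02, -1.6], [0.0, -0.38, -2.4, -0.2, -0.01, 0.02, -1.6], [0.0, -0.31, -2.41, -0.2, -0.01, 0.02, -1.6], [0.0, -0.25, -2.42, -0.2, -0.01, 0.02, -1.6], [0.0, -0.18, -2.42, -0.2, -0.01, 0.02, -1.6]]
[[0.0, -0.11, -2.43, -0.2, -0.01, 0.02, -1.6], [0.0, -0.04, -2.43, -0.2, -0.01, 0.02, -1.6], [0.0, 0.02, -2.43, -0.2, -0.01, 0.02, -1.6], [0.0, 0.09, -2.43, -0.2, -0.01, 0.02, -1.6], [0.0, 0.16, -2.42, -0.2, -0.01, 0.02, -1.6]]
[[0.0, 0.23, -2.42, -0.2, -0.01, 0.02, -1.6], [0.0, 0.3, -2.41, -0.2, -0.01, 0.02, -1.6], [0.0, 0.36, -2.4, -0.2, -0.01, 0.02, -1.6], [0.0, 0.43, -2.39, -0.21, -0.01, 0.02, -1.6], [0.0, 0.5, -2.38, -0.21, -0.01, 0.02, -1.6]]
```

View pics/s7.png

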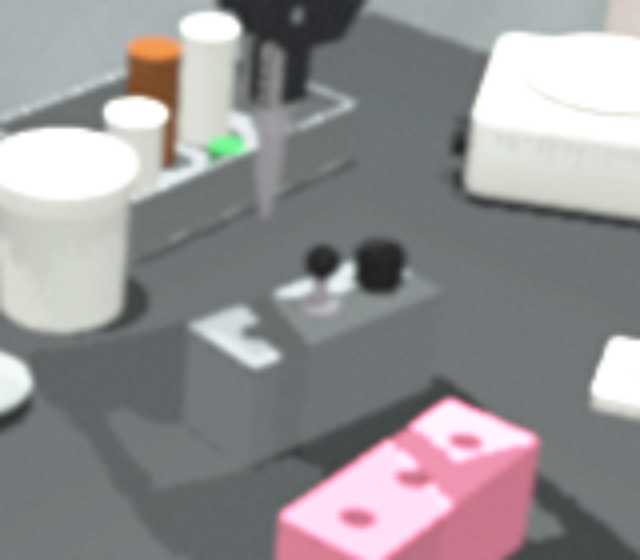

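View pics/w7.png

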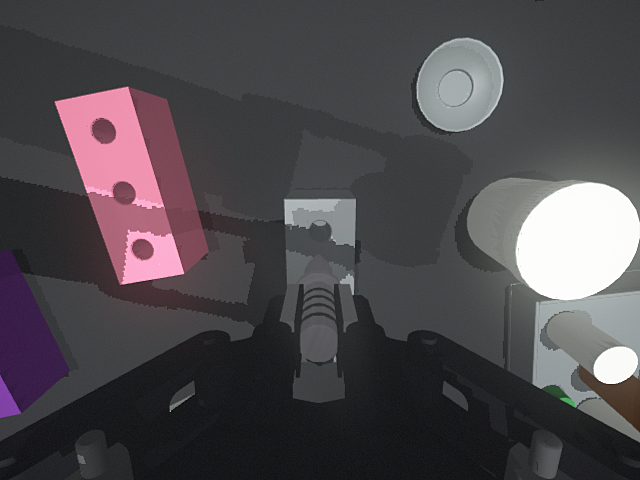

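Call:
{"name": "arm_command", "arguments": {
  "rows": [
    [0, -0.3, -2.4, -0.3, 0, 0.2, -1.6],
    [0, -0.3, -2.9, -0.3, 0, 0, -1.7],
    [0, -0.3, -2.9, -0.3, 0, 0, -1.7],
    [0, -0.2, -2.9, -0.2, 0, 0, -1.7],
    [0, -0.2, -2.9, -0.2, 0, 0, -1.7]
  ]
}}

```text
clock: 7.17
tcp_pos: [0.555, -0.0594, 0.1847]
eef_rot: [-0.0, 1.0, 0.009, -0.005]
contact_force: [0.5, 0.9, -1.5]
grip_width: 0.16
```

Call:
{"name": "arm_command", "arguments": {
  "rows": [
    [0, -0.1, -2.9, -0.2, 0, 0, -1.8],
    [0, 0, -2.9, -0.2, 0, 0, -1.8],
    [0, 0.1, -2.9, -0.2, 0, 0, -1.8],
    [0, 0.2, -2.9, -0.2, 0, 0, -1.8],
    [0, 0.3, -2.9, -0.2, 0, 0, -1.8]
  ]
}}

```text
clock: 7.58
tcp_pos: [0.5405, 0.0923, 0.1847]
eef_rot: [-0.001, 0.996, 0.091, -0.012]
contact_force: [0.4, 0.4, -0.9]
grip_width: 0.159
```

Run:
```python
from h import *
o=arm.get_obs(); show(o)
plan(o,[.553,.185,.21],16.8,5,0)
```

```text
t 7.5833 tcp [0.5405 0.0923 0.1847] x [ 0.983  0.181 -0.024] z [-0.024  0.    -1.   ] F [ 0.4  0.4 -0.9] g 0.15851912364887122
[[0.0, 0.57, -1.78, -0.51, -0.07, 0.27, -1.28], [0.0, 0.61, -1.77, -0.51, -0.07, 0.27, -1.28], [0.0, 0.65, -1.75, -0.51, -0.07, 0.27, -1.28], [0.0, 0.69, -1.74, -0.51, -0.07, 0.27, -1.28], [0.0, 0.73, -1.72, -0.51, -0.07, 0.27, -1.28]]
```

Call:
{"name": "arm_command", "arguments": {
  "rows": [
    [0, 0.5, -2.2, -0.8, 0, 0.4, -1.4],
    [0, 0.5, -1.8, -0.8, 0, 0.4, -1.4],
    [0, 0.6, -1.8, -0.8, 0, 0.3, -1.3],
    [0, 0.6, -1.4, -0.5, 0, 0.2, -1.1],
    [0, 0.3, -0.5, 0, 0, 0, 0]
  ]
}}

```text
clock: 8.0
tcp_pos: [0.5408, 0.1813, 0.2034]
eef_rot: [-0.003, 0.99, 0.142, -0.009]
contact_force: [0.2, -0.0, -1.9]
grip_width: 0.155
```

Run:
```python
from h import *
import pickle
o=arm.get_obs(); show(o)
p=arm.get_image('wrist'); save('w8',p['img']); pickle.dump((p,o),open('w8.pkl','wb'))
plan(o,[.553,.185,.21],16.8,5,0)
```

```text
t 8.0 tcp [0.5408 0.1813 0.2034] x [ 0.96   0.28  -0.016] z [-0.018  0.004 -1.   ] F [ 0.2 -0.  -1.9] g 0.1554321870323047
[[0.0, 0.25, -0.0, -0.14, -0.1, 0.19, -0.11], [0.0, 0.25, -0.0, -0.13, -0.1, 0.19, -0.11], [0.0, 0.25, -0.0, -0.13, -0.1, 0.19, -0.11], [0.0, 0.25, -0.0, -0.13, -0.1, 0.19, -0.11], [0.0, 0.26, 0.0, -0.13, -0.1, 0.19, -0.11]]
```

View pics/w8.png

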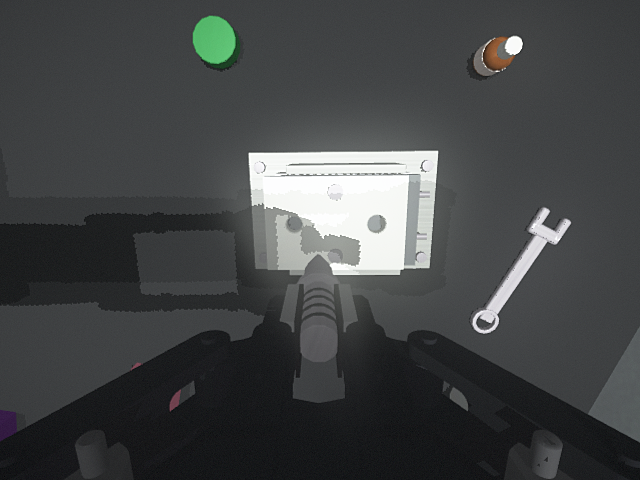

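Run:
```python
from h import *
import pickle; p,o=pickle.load(open('w8.pkl','rb'))
save('w8c',cv2.resize(p['img'][140:290,240:440],(800,600),interpolation=cv2.INTER_CUBIC))
# hole detect
g=cv2.cvtColor(p['img'],cv2.COLOR_RGB2GRAY)
for (u,v) in ((293,223),(376,223)):
    print(g[v-12:v+13:1,u-12:u+13:2])
```

```text
[[148 144 143 130 255 250 254 249 247 246 247 246 247]
 [148 150 148 144 137 133 255 249 250 247 246 246 247]
 [149 149 145 147 147 147 138 166 249 247 246 246 250]
 [145 146 158 158 149 150 150 144 171 249 246 248 254]
 [156 165 201 199 149 148 151 150 173 254 253 250 254]
 [200 198 196 194 159 141 142 143 139 255 255 255 255]
 [195 196 196 194 146 126 130 129 136 176 218 255 255]
 [192 194 195 193 122 126 130 129 127 140 193 188 214]
 [194 195 196 162 104 127 128 131 128 129 184 195 192]
 [193 193 195 142 111 130 128 128 130 130 159 197 195]
 [194 196 192 122 129 126 127 128 130 129 149 200 196]
 [192 193 185 119 128 127 129 127 128 129 124 195 197]
 [194 194 172 125 124 127 127 129 130 129 118 192 195]
 [191 193 167 128 100 128 126 128 127 131 121 193 198]
 [190 194 176 129 101 127 127 127 129 130 127 182 184]
 [192 194 178 128 107 127 127 126 127 130 136 155 148]
 [190 188 186 130 128 123 125 128 129 125 142 149 153]
 [192 192 192 150 133 116 120 126 126 129 139 151 152]
 [191 191 192 166 131 136 111 124 128 139 150 151 153]
 [191 190 191 182 141 135 137 131 141 146 188 150 152]

[... 951 characters left out ...]
68 169 167 168 169 146 143 138 184 248]
 [248 242 162 169 170 168 167 168 150 146 137 232 248]
 [248 243 159 167 169 169 166 168 154 145 139 234 248]
 [247 248 159 167 167 167 166 168 156 144 147 238 247]
 [247 250 164 169 167 166 167 169 157 142 149 238 247]
 [248 249 203 167 168 167 167 168 126 138 185 248 247]
 [247 247 235 151 166 168 167 157 143 140 235 249 247]
 [247 248 246 155 155 156 157 139 140 168 243 247 247]
 [247 247 249 227 162 138 142 143 153 237 251 246 247]
 [247 247 248 247 224 171 157 148 213 247 247 246 246]
 [247 246 246 248 244 243 233 186 246 249 246 246 246]
 [247 246 246 247 248 247 246 248 249 246 246 246 246]
 [247 247 246 247 247 247 248 247 246 246 246 246 246]]
```

View pics/w8c.png

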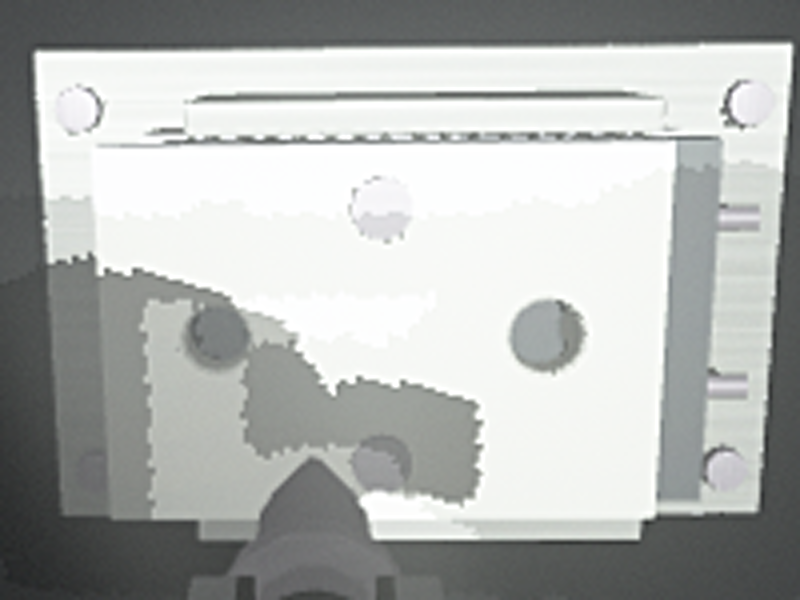

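Run:
```python
from h import *
import pickle; p,o=pickle.load(open('w8.pkl','rb'))
ph=ray(p,(376.4,223.6),.07,o); bh=ray(p,(293.8,223.3),.07,o); print(ph,bh,np.linalg.norm(ph-bh),np.degrees(np.arctan2(*(ph-bh)[1::-1])))
K=lambda P:proj(p,(T_tool(o)@np.r_[P,1])[:3],o)
for n,P in dict(tip=(0,0,.0344),tipf=(0,-.002,.0344),top=(0,0,-.0686),topf=(0,-.008,-.0686),topb=(0,.008,-.0686),col=(0,-.012,-.0266)).items(): print(n,K(P))
save('w8d',cv2.resize(p['img'][245:395,270:370],(534,800),interpolation=cv2.INTER_CUBIC))
print(ray(p,(240+300/4,140+458/4),.07,o))
```

```text
[0.59104947 0.19696044 0.07      ] [0.5178048  0.17565059 0.07      ] 0.0762816506820883 16.221859890616816
tip [316.52386332 255.29953404]
tipf [316.51827007 252.34706711]
top [315.29367549 341.12549471]
topf [315.2313885  321.07641136]
topb [315.35386187 360.49842602]
col [315.91688878 269.96958206]
[0.54499259 0.1522585  0.07      ]
```

View pics/w8d.png

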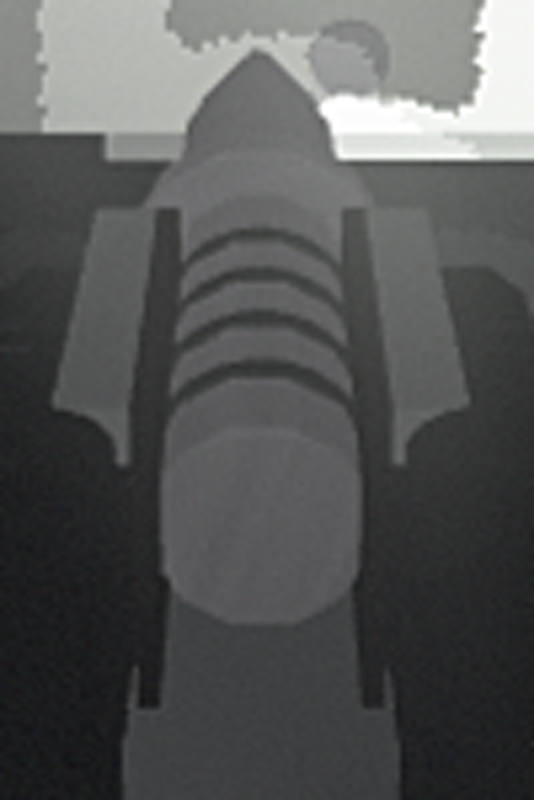

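Run:
```python
from h import *
o=arm.get_obs(); show(o)
plan(o,[.5923,.1981,.125],16.3,5,0)
```

```text
t 8.05 tcp [0.5405 0.1815 0.2026] x [ 0.96   0.28  -0.017] z [-0.019  0.004 -1.   ] F [ 0.7  0.6 -1.9] g 0.16059489824678203
[[0.0, 1.11, -0.02, 1.53, -0.11, 0.2, -0.01], [0.0, 1.11, -0.02, 1.54, -0.11, 0.2, -0.01], [0.0, 1.1, -0.02, 1.54, -0.11, 0.2, -0.01], [0.0, 1.1, -0.02, 1.54, -0.11, 0.2, -0.01], [0.0, 1.09, -0.03, 1.55, -0.11, 0.2, -0.01]]
```

Call:
{"name": "arm_command", "arguments": {
  "rows": [
    [0, 1.1, 0, 1.5, -0.1, 0.2, 0],
    [0, 1.1, 0, 1.5, -0.1, 0.2, 0],
    [0, 1.1, 0, 1.5, -0.1, 0.2, 0],
    [0, 1.1, 0, 1.4, -0.1, 0.2, 0],
    [0, 0.8, 0, 0.8, -0.1, 0.2, 0]
  ]
}}

```text
clock: 8.47
tcp_pos: [0.5886, 0.1928, 0.1282]
eef_rot: [0.002, 0.99, 0.14, -0.002]
contact_force: [-0.9, -0.0, -1.1]
grip_width: 0.158
```

Call:
{"name": "arm_command", "arguments": {
  "rows": [
    [0, 0, 0, 0, 0, 0, 0],
    [0, 0, 0, 0, 0, 0, 0]
  ]
}}

```text
clock: 8.63
tcp_pos: [0.5867, 0.1905, 0.1229]
eef_rot: [0.003, 0.99, 0.139, -0.006]
contact_force: [-0.6, 0.4, -0.5]
grip_width: 0.156
```

Run:
```python
from h import *
o=arm.get_obs(); show(o)
plan(o,[.5923,.1981,.125],16.3,1,0)
```

```text
t 8.6333 tcp [0.5867 0.1905 0.1229] x [ 0.961  0.276 -0.013] z [-0.012 -0.007 -1.   ] F [-0.6  0.4 -0.5] g 0.15629349046123275
[[0.0, 0.75, -0.57, -0.22, 0.19, 0.76, -0.29]]
```

Call:
{"name": "arm_command", "arguments": {
  "rows": [
    [0, 0.5, -0.4, -0.2, 0.2, 0.5, -0.2],
    [0, 0.2, -0.2, 0, 0, 0.2, -0.1],
    [0, 0, 0, 0, 0, 0, 0]
  ]
}}

```text
clock: 8.88
tcp_pos: [0.5914, 0.1975, 0.1253]
eef_rot: [-0.0, 0.99, 0.141, -0.001]
contact_force: [-0.2, 0.9, -1.0]
grip_width: 0.158
```

Run:
```python
from h import *
import pickle
o=arm.get_obs(); show(o)
plan(o,[.5923,.1981,.125],16.3,1,0)
p=arm.get_image('wrist'); pickle.dump((p,o),open('w9.pkl','wb'))
q=arm.get_image('side'); 
save('c9',np.hstack([cv2.resize(p['img'][160:310,220:420],(533,400)),cv2.resize(q['img'][220:320,170:270],(266,400))]))
```

```text
t 8.8833 tcp [0.5914 0.1975 0.1253] x [ 0.96   0.28  -0.001] z [-0.002  0.    -1.   ] F [-0.2  0.9 -1. ] g 0.15844184598503974
[[0.0, 0.1, -0.04, 0.03, -0.03, 0.08, -0.07]]
```

View pics/c9.png

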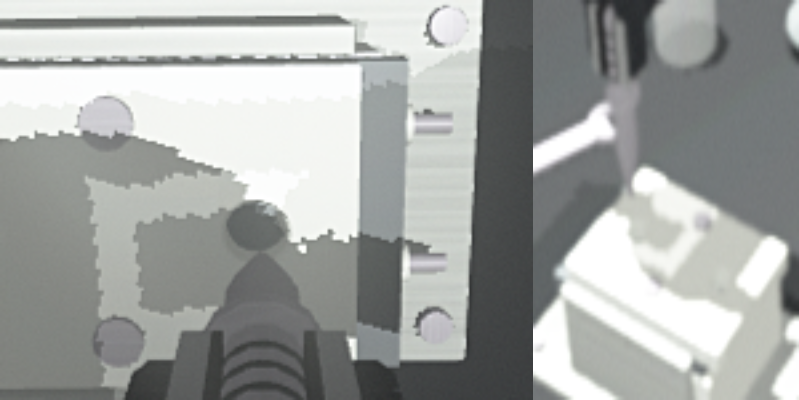

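Run:
```python
from h import *
import pickle; p,o=pickle.load(open('w9.pkl','rb'))
T=T_tool(o)
h=ray(p,(316.2,244.6),.07,o); print('hole',h, 'in tool',np.linalg.inv(T)@np.r_[h,1])
g=cv2.cvtColor(p['img'],cv2.COLOR_RGB2GRAY)
save('w9c',cv2.resize(p['img'][225:265,295:345],(800,640),interpolation=cv2.INTER_NEAREST))
for y in (-.002,0): print(proj(p,(T@[0.0009,y+.0007,.0344,1])[:3],o))
```

```text
hole [0.59064014 0.19865157 0.07      ] in tool [-3.13143774e-04 -1.32850589e-03  5.53093837e-02  1.00000000e+00]
[317.90655459 253.38507925]
[317.90883429 256.33282056]
```

View pics/w9c.png

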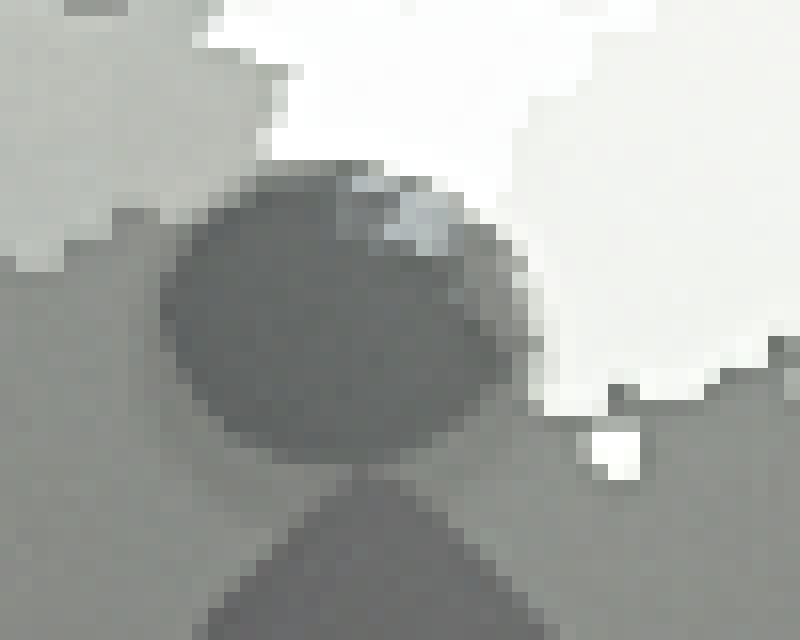

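Call:
{"name": "arm_command", "arguments": {
  "rows": [
    [0, 0.1, -0.1, 0.8, 0, 0.1, -0.1],
    [0, 0, 0, 0.8, 0, 0, 0],
    [0, 0, 0, 0.4, 0, 0, 0],
    [0, 0, 0, 0, 0, 0, 0]
  ]
}}

```text
clock: 9.32
tcp_pos: [0.5932, 0.1993, 0.1063]
eef_rot: [-0.0, 0.99, 0.142, 0.003]
contact_force: [-0.5, -0.6, -2.0]
grip_width: 0.163
```

Run:
```python
from h import *
o=arm.get_obs(); show(o)
T=T_tool(o); h=np.array([.5904,.1978,.07]); print('tip rel hole, cell axes mm', (T[:3,:3].T@((T@[.0007,.0008,.0344,1])[:3]-h)*1e3).round(1))
plan(o,[.5923,.1985,.11],16.3,1,0)
```

```text
t 9.3167 tcp [0.5932 0.1993 0.1063] x [0.959 0.282 0.005] z [ 0.005  0.002 -1.   ] F [-0.5 -0.6 -2. ] g 0.16324919585585548
tip rel hole, cell axes mm [ 4.   0.2 -1.9]
[[0.0, -0.11, 0.05, -0.37, -0.01, -0.3, 0.08]]
```

Call:
{"name": "arm_command", "arguments": {
  "rows": [
    [0, -0.1, 0, 0.4, 0, -0.2, 0],
    [0, 0, 0, 0.4, 0, 0, 0],
    [0, 0, 0, 0.2, 0, 0, 0]
  ]
}}

```text
clock: 9.57
tcp_pos: [0.5919, 0.1989, 0.095]
eef_rot: [-0.0, 0.99, 0.143, 0.0]
contact_force: [0.2, -0.4, -1.3]
grip_width: 0.157
```

Call:
{"name": "arm_command", "arguments": {
  "rows": [
    [0, 0, 0, 0.3, 0, 0, 0]
  ]
}}

```text
clock: 9.65
tcp_pos: [0.592, 0.199, 0.0918]
eef_rot: [-0.0, 0.99, 0.143, 0.0]
contact_force: [-1.0, -0.3, 16.1]
grip_width: 0.158
```

```bash
cat >> h.py <<'E'
def rel(o,h=(.5907,.1976,.07)):
    T=T_tool(o); c,s=np.cos(np.radians(16.2)),np.sin(np.radians(16.2)); C=np.array([[c,s,0],[-s,c,0],[0,0,1]])
    print('tip in cell axes rel orig hole mm',(C@((T@[.0007,.0008,.0344,1])[:3]-h)*1e3).round(1),'F cell',(C@np.array(o['contact_force'])).round(1))
    c,s=np.cos(np.radians(16.2)),np.sin(np.radians(16.2)); print('rotfix',np.degrees(R.from_matrix(T[:3,:3].T@np.array([[c,s,0],[s,-c,0],[0,0,-1.]])).as_rotvec()).round(2), 'tq',np.round(o['ft_torque'],2))
E
python3 - <<'E'
from h import *
o=arm.get_obs(); show(o);rel(o)
E
```

```text
t 9.65 tcp [0.592  0.199  0.0918] x [0.959 0.282 0.001] z [ 0.001  0.    -1.   ] F [-1.  -0.3 16.1] g 0.15817862369179692
tip in cell axes rel orig hole mm [  2.4   0.2 -12.6] F cell [-1.1  0.  16.1]
rotfix [-0.01 -0.05  0.19] tq [-0.02  0.09  0.01]
```

Call:
{"name": "arm_command", "arguments": {
  "rows": [
    [0, 0.2, 0, -0.1, 0, 0, 0],
    [0, 0.2, 0, 0, 0, 0, 0]
  ]
}}

```text
clock: 9.82
tcp_pos: [0.5945, 0.1997, 0.0923]
eef_rot: [0.0, 0.99, 0.143, -0.001]
contact_force: [-3.3, -2.0, 1.7]
grip_width: 0.159
```

Run:
```python
from h import *
o=arm.get_obs(); show(o);rel(o)
```

```text
t 9.8167 tcp [0.5945 0.1997 0.0923] x [ 0.959  0.282 -0.002] z [-0.002 -0.001 -1.   ] F [-3.3 -2.   1.7] g 0.15868017497068526
tip in cell axes rel orig hole mm [  4.9   0.1 -12.1] F cell [-3.7 -1.   1.7]
rotfix [-0.01  0.14  0.19] tq [-0.21  0.88 -0.02]
```

Call:
{"name": "arm_command", "arguments": {
  "rows": [
    [0, 0.2, 0, 0.05, 0, 0.1, 0],
    [0, 0.2, 0, 0.05, 0, 0, 0]
  ]
}}

```text
clock: 9.98
tcp_pos: [0.596, 0.2001, 0.0918]
eef_rot: [0.0, 0.99, 0.143, -0.003]
contact_force: [-6.4, -1.8, 6.0]
grip_width: 0.158
```

Run:
```python
from h import *
o=arm.get_obs(); show(o);rel(o)
```

```text
t 9.9833 tcp [0.596  0.2001 0.0918] x [ 0.959  0.282 -0.007] z [-0.007 -0.002 -1.   ] F [-6.4 -1.8  6. ] g 0.157585834907325
tip in cell axes rel orig hole mm [  6.2   0.1 -12.6] F cell [-6.6  0.   6. ]
rotfix [-0.    0.39  0.19] tq [-0.41  1.33  0.01]
```

Call:
{"name": "arm_command", "arguments": {
  "rows": [
    [0, 0.2, 0, 0.05, 0, 0.4, 0],
    [0, 0.2, 0, 0.05, 0, 0.2, 0]
  ]
}}

```text
clock: 10.15
tcp_pos: [0.5987, 0.2008, 0.0912]
eef_rot: [-0.0, 0.99, 0.143, 0.0]
contact_force: [-3.2, -1.1, 2.1]
grip_width: 0.157
```

Run:
```python
from h import *
o=arm.get_obs(); show(o);rel(o)
```

```text
t 10.15 tcp [0.5987 0.2008 0.0912] x [0.959 0.282 0.001] z [ 0.001  0.    -1.   ] F [-3.2 -1.1  2.1] g 0.15726693757129173
tip in cell axes rel orig hole mm [  9.3   0.1 -13.2] F cell [-3.4 -0.2  2.1]
rotfix [ 0.   -0.04  0.19] tq [-0.24  0.78 -0.06]
```

Call:
{"name": "arm_command", "arguments": {
  "rows": [
    [0, 0, 0, 0.2, 0, 0, 0],
    [0, 0, 0, 0.2, 0, 0, 0]
  ]
}}

```text
clock: 10.32
tcp_pos: [0.5989, 0.2007, 0.0875]
eef_rot: [0.0, 0.99, 0.143, 0.001]
contact_force: [-3.5, -1.0, 1.6]
grip_width: 0.156
```

Run:
```python
from h import *
o=arm.get_obs(); show(o);rel(o)
```

```text
t 10.3167 tcp [0.5989 0.2007 0.0875] x [0.959 0.282 0.001] z [ 0.001 -0.    -1.   ] F [-3.5 -1.   1.6] g 0.15598204020004938
tip in cell axes rel orig hole mm [  9.5  -0.1 -16.9] F cell [-3.6 -0.   1.6]
rotfix [ 0.02 -0.06  0.2 ] tq [-0.34  0.74  0.05]
```

Call:
{"name": "arm_command", "arguments": {
  "rows": [
    [0, 0, 0, 0.3, 0, 0, 0],
    [0, 0, 0, 0.3, 0, 0, 0]
  ]
}}

```text
clock: 10.48
tcp_pos: [0.5991, 0.2005, 0.0811]
eef_rot: [0.0, 0.99, 0.143, 0.001]
contact_force: [-2.5, -1.3, 2.7]
grip_width: 0.158
```

Run:
```python
from h import *
o=arm.get_obs(); show(o);rel(o)
```

```text
t 10.4833 tcp [0.5991 0.2005 0.0811] x [0.959 0.282 0.001] z [ 0.001 -0.    -1.   ] F [-2.5 -1.3  2.7] g 0.15770103320062012
tip in cell axes rel orig hole mm [  9.6  -0.4 -23.3] F cell [-2.7 -0.5  2.7]
rotfix [ 0.04 -0.08  0.19] tq [-0.26  0.53  0.01]
```

Call:
{"name": "arm_command", "arguments": {
  "rows": [
    [0, 0, 0, 0.3, 0, 0, 0],
    [0, 0, 0, 0.3, 0, 0, 0]
  ]
}}

```text
clock: 10.65
tcp_pos: [0.6002, 0.2007, 0.0749]
eef_rot: [0.0, 0.99, 0.143, 0.002]
contact_force: [-1.1, -1.5, 1.4]
grip_width: 0.155
```

Run:
```python
from h import *
o=arm.get_obs(); show(o);rel(o)
```

```text
t 10.65 tcp [0.6002 0.2007 0.0749] x [0.959 0.282 0.004] z [ 0.004  0.    -1.   ] F [-1.1 -1.5  1.4] g 0.15516384600258956
tip in cell axes rel orig hole mm [ 10.8  -0.4 -29.5] F cell [-1.4 -1.2  1.4]
rotfix [ 0.04 -0.21  0.2 ] tq [-0.17  0.39 -0.04]
```

Call:
{"name": "arm_command", "arguments": {
  "rows": [
    [0, -0.15, 0, 0.2, 0, -0.2, 0],
    [0, -0.1, 0, 0.2, 0, 0, 0]
  ]
}}

```text
clock: 10.82
tcp_pos: [0.6005, 0.2008, 0.0714]
eef_rot: [-0.0, 0.99, 0.143, 0.003]
contact_force: [0.0, -0.7, 3.8]
grip_width: 0.159
```

Run:
```python
from h import *
o=arm.get_obs(); show(o);rel(o)
```

```text
t 10.8167 tcp [0.6005 0.2008 0.0714] x [0.959 0.282 0.006] z [ 0.006  0.001 -1.   ] F [ 0.  -0.7  3.8] g 0.15932739885343142
tip in cell axes rel orig hole mm [ 11.2  -0.5 -33. ] F cell [-0.2 -0.7  3.8]
rotfix [ 0.04 -0.33  0.19] tq [-0.11  0.07 -0.03]
```

Call:
{"name": "arm_command", "arguments": {
  "rows": [
    [0, -0.15, 0.05, 0, 0, -0.3, 0],
    [0, -0.1, 0, 0, 0, 0, 0]
  ]
}}

```text
clock: 10.98
tcp_pos: [0.6004, 0.2006, 0.0712]
eef_rot: [-0.0, 0.99, 0.142, 0.003]
contact_force: [1.7, 0.9, 0.0]
grip_width: 0.156
```

Run:
```python
from h import *
o=arm.get_obs(); show(o);rel(o)
p=arm.get_image('wrist'); save('w10',p['img'])
q=arm.get_image('side'); save('s10',cv2.resize(q['img'][220:340,150:290],(700,600),interpolation=cv2.INTER_CUBIC))
```

```text
t 10.9833 tcp [0.6004 0.2006 0.0712] x [0.959 0.282 0.005] z [ 0.005  0.002 -1.   ] F [1.7 0.9 0. ] g 0.15640046091941265
tip in cell axes rel orig hole mm [ 11.   -0.6 -33.2] F cell [1.9 0.4 0. ]
rotfix [-0.   -0.31  0.18] tq [ 0.1  -0.42  0.01]
```

View pics/w10.png

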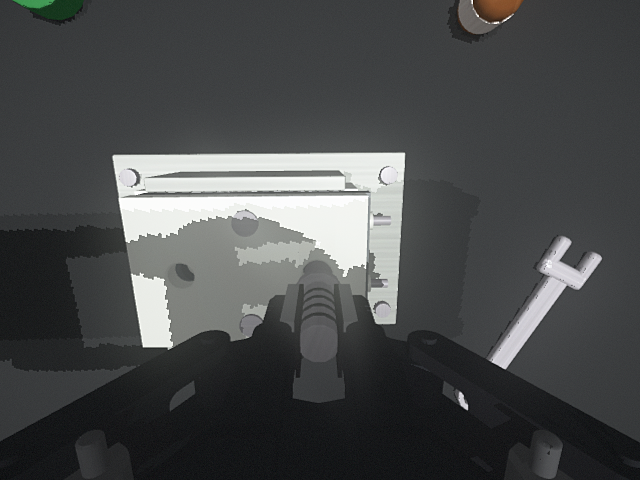

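View pics/s10.png

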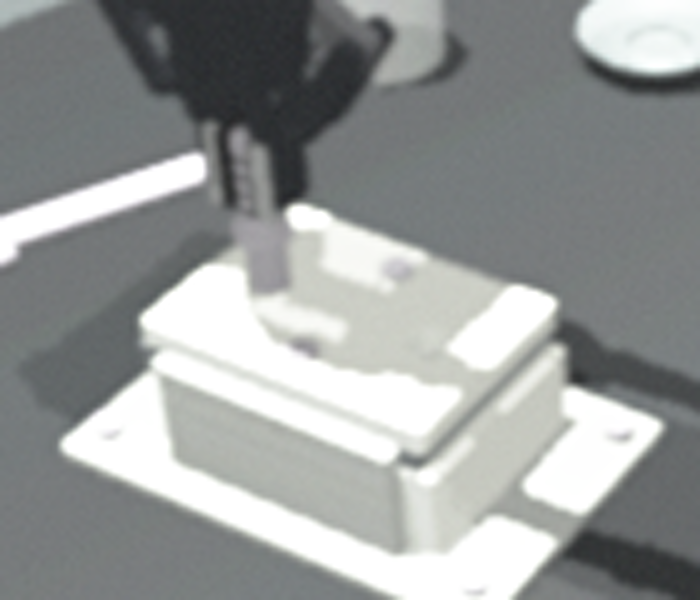

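Run:
```python
from h import *
import pickle
o=arm.get_obs(); p=arm.get_image('wrist'); pickle.dump((p,o),open('w11.pkl','wb'))
save('w11c',np.vstack([cv2.resize(p['img'][250:295,155:215],(800,300*2),interpolation=cv2.INTER_CUBIC)]))
C=np.array([[np.cos(np.radians(16.2)),np.sin(np.radians(16.2))],[-np.sin(np.radians(16.2)),np.cos(np.radians(16.2))]])
print('bolt hole disp',(C@(ray(p,(182,272),.07,o)[:2]-[.5178,.1757]))*1e3)
rel(o)
# tip of pin top disc
```

```text
bolt hole disp [11.88414991  1.5611071 ]
tip in cell axes rel orig hole mm [ 11.   -0.6 -33.1] F cell [ 3.3  0.5 -1.4]
rotfix [ 0.01 -0.32  0.18] tq [ 0.27 -0.7   0.03]
```

View pics/w11c.png

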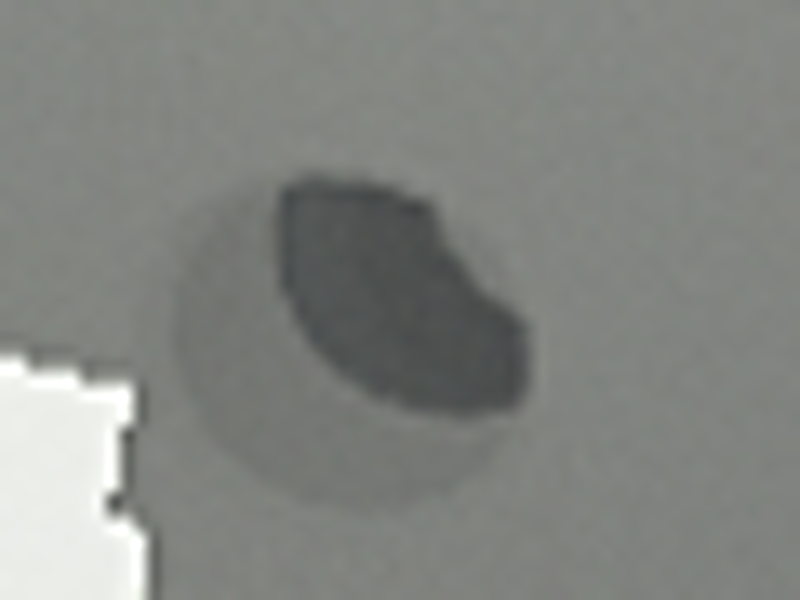

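Call:
{"name": "arm_command", "arguments": {
  "rows": [
    [0, -0.35, 0, 0, 0, -0.3, 0],
    [0, -0.2, 0, 0, 0, 0, 0]
  ]
}}

```text
clock: 11.3
tcp_pos: [0.5985, 0.2001, 0.0717]
eef_rot: [-0.001, 0.99, 0.143, 0.004]
contact_force: [6.7, 1.7, -4.3]
grip_width: 0.16
```

Run:
```python
from h import *
o=arm.get_obs(); show(o);rel(o)
```

```text
t 11.3 tcp [0.5985 0.2001 0.0717] x [0.959 0.282 0.008] z [ 0.007  0.002 -1.   ] F [ 6.7  1.7 -4.3] g 0.15998515074839936
tip in cell axes rel orig hole mm [  9.1  -0.6 -32.7] F cell [ 6.9 -0.2 -4.3]
rotfix [ 0.   -0.45  0.19] tq [ 0.45 -1.38 -0.03]
```

Call:
{"name": "arm_command", "arguments": {
  "rows": [
    [0, -0.1, 0, 0.3, 0, -0.5, 0],
    [0, 0, 0, 0.3, 0, 0, 0]
  ]
}}

```text
clock: 11.47
tcp_pos: [0.5997, 0.2004, 0.0674]
eef_rot: [-0.0, 0.99, 0.142, 0.002]
contact_force: [2.5, 1.1, 0.6]
grip_width: 0.157
```

Run:
```python
from h import *
o=arm.get_obs(); show(o);rel(o)
```

```text
t 11.4667 tcp [0.5997 0.2004 0.0674] x [0.959 0.282 0.004] z [ 0.004  0.001 -1.   ] F [2.5 1.1 0.6] g 0.15696617140594257
tip in cell axes rel orig hole mm [ 10.2  -0.6 -37. ] F cell [2.7 0.4 0.6]
rotfix [ 0.01 -0.21  0.18] tq [ 0.18 -0.47 -0.06]
```

Call:
{"name": "arm_command", "arguments": {
  "rows": [
    [0, -0.2, 0, 0.3, 0, -0.2, 0],
    [0, -0.2, 0, 0.3, 0, -0.2, 0]
  ]
}}

```text
clock: 11.63
tcp_pos: [0.5987, 0.2001, 0.0631]
eef_rot: [-0.0, 0.99, 0.142, 0.001]
contact_force: [5.1, 1.8, 1.7]
grip_width: 0.161
```

Run:
```python
from h import *
o=arm.get_obs(); show(o);rel(o)
```

```text
t 11.6333 tcp [0.5987 0.2001 0.0631] x [0.959 0.282 0.003] z [ 0.002  0.001 -1.   ] F [5.1 1.8 1.7] g 0.16135076743065938
tip in cell axes rel orig hole mm [  9.2  -0.6 -41.3] F cell [5.4 0.3 1.7]
rotfix [ 0.01 -0.14  0.18] tq [ 0.39 -1.28 -0.01]
```

Call:
{"name": "arm_command", "arguments": {
  "rows": [
    [0, -0.1, 0, 0.3, 0, -0.2, 0],
    [0, -0.1, 0, 0.2, 0, 0, 0]
  ]
}}

```text
clock: 11.8
tcp_pos: [0.5987, 0.2001, 0.059]
eef_rot: [-0.0, 0.99, 0.142, 0.002]
contact_force: [4.4, 2.3, 5.8]
grip_width: 0.155
```

Run:
```python
from h import *
o=arm.get_obs(); show(o);rel(o)
```

```text
t 11.8 tcp [0.5987 0.2001 0.059 ] x [0.959 0.282 0.003] z [ 0.003  0.001 -1.   ] F [4.4 2.3 5.8] g 0.15540355187889995
tip in cell axes rel orig hole mm [  9.2  -0.6 -45.4] F cell [4.9 0.9 5.8]
rotfix [ 0.01 -0.18  0.18] tq [ 0.25 -0.79  0.  ]
```

Call:
{"name": "arm_command", "arguments": {
  "rows": [
    [0, -0.2, 0, 0.1, 0, -0.2, 0],
    [0, -0.2, 0, 0.1, 0, 0, 0]
  ]
}}

```text
clock: 11.97
tcp_pos: [0.5985, 0.2, 0.0588]
eef_rot: [-0.0, 0.99, 0.142, 0.004]
contact_force: [6.3, 1.8, 4.3]
grip_width: 0.159
```

Run:
```python
from h import *
o=arm.get_obs(); show(o);rel(o)
```

```text
t 11.9667 tcp [0.5985 0.2    0.0588] x [0.959 0.282 0.007] z [ 0.007  0.002 -1.   ] F [6.3 1.8 4.3] g 0.1590738722237391
tip in cell axes rel orig hole mm [  9.1  -0.6 -45.6] F cell [ 6.6 -0.1  4.3]
rotfix [ 0.   -0.42  0.18] tq [ 0.45 -1.26 -0.  ]
```

Call:
{"name": "arm_command", "arguments": {
  "rows": [
    [0, -0.35, 0, 0.1, 0, -0.4, 0],
    [0, -0.2, 0, 0.2, 0, -0.2, 0]
  ]
}}

```text
clock: 12.13
tcp_pos: [0.5974, 0.1997, 0.0579]
eef_rot: [-0.0, 0.99, 0.142, 0.003]
contact_force: [6.2, 1.8, 2.2]
grip_width: 0.16
```

Run:
```python
from h import *
o=arm.get_obs(); show(o);rel(o)
```

```text
t 12.1333 tcp [0.5974 0.1997 0.0579] x [0.959 0.282 0.006] z [ 0.006  0.002 -1.   ] F [6.2 1.8 2.2] g 0.1600682948649391
tip in cell axes rel orig hole mm [  7.9  -0.6 -46.5] F cell [ 6.5 -0.1  2.2]
rotfix [ 0.   -0.35  0.18] tq [ 0.43 -1.13  0.06]
```

Call:
{"name": "arm_command", "arguments": {
  "rows": [
    [0, -0.1, 0, 0.3, 0, -0.4, 0],
    [0, -0.1, 0, 0.3, 0, -0.2, 0]
  ]
}}

```text
clock: 12.3
tcp_pos: [0.5974, 0.1997, 0.0532]
eef_rot: [0.0, 0.99, 0.142, 0.0]
contact_force: [6.0, 1.3, 1.9]
grip_width: 0.153
```

Run:
```python
from h import *
o=arm.get_obs(); show(o);rel(o)
```

```text
t 12.3 tcp [0.5974 0.1997 0.0532] x [0.959 0.282 0.   ] z [ 0.  0. -1.] F [6.  1.3 1.9] g 0.15283308091181877
tip in cell axes rel orig hole mm [  7.7  -0.6 -51.2] F cell [ 6.1 -0.5  1.9]
rotfix [ 0.   -0.01  0.17] tq [ 0.36 -1.07 -0.01]
```

Call:
{"name": "arm_command", "arguments": {
  "rows": [
    [0, 0, 0, 0.3, 0, 0, 0],
    [0, 0, 0, 0.2, 0, 0, 0]
  ]
}}

```text
clock: 12.47
tcp_pos: [0.5975, 0.1998, 0.0481]
eef_rot: [0.0, 0.99, 0.142, 0.0]
contact_force: [1.4, 1.6, 17.1]
grip_width: 0.159
```

Run:
```python
from h import *
o=arm.get_obs(); show(o);rel(o)
```

```text
t 12.4667 tcp [0.5975 0.1998 0.0481] x [0.959 0.282 0.   ] z [ 0.  0. -1.] F [ 1.4  1.6 17.1] g 0.15870837876719243
tip in cell axes rel orig hole mm [  7.8  -0.6 -56.3] F cell [ 1.7  1.2 17.1]
rotfix [ 0.   -0.01  0.17] tq [ 0.16 -0.37 -0.02]
```

Call:
{"name": "arm_command", "arguments": {
  "rows": [
    [0, 0, 0, 0, 0, 0, 0],
    [0, 0, 0, 0.05, 0, 0, 0],
    [0, 0, 0, 0, 0, 0, 0],
    [0, 0, 0, 0, 0, 0, 0]
  ]
}}

```text
clock: 12.8
tcp_pos: [0.5974, 0.1998, 0.0483]
eef_rot: [0.0, 0.99, 0.142, 0.0]
contact_force: [3.4, 1.6, 2.1]
grip_width: 0.155
```

Run:
```python
from h import *
o=arm.get_obs(); show(o);rel(o)
p=arm.get_image('wrist'); 
q=arm.get_image('side'); 
save('c12',np.hstack([cv2.resize(p['img'][180:420,130:450],(533,400)),cv2.resize(q['img'][240:340,190:256],(266,400))]))
```

```text
t 12.8 tcp [0.5974 0.1998 0.0483] x [0.959 0.282 0.   ] z [ 0. -0. -1.] F [3.4 1.6 2.1] g 0.1554372728990907
tip in cell axes rel orig hole mm [  7.8  -0.6 -56.1] F cell [3.7 0.6 2.1]
rotfix [ 0.   -0.    0.18] tq [ 0.33 -0.86 -0.02]
```

View pics/c12.png

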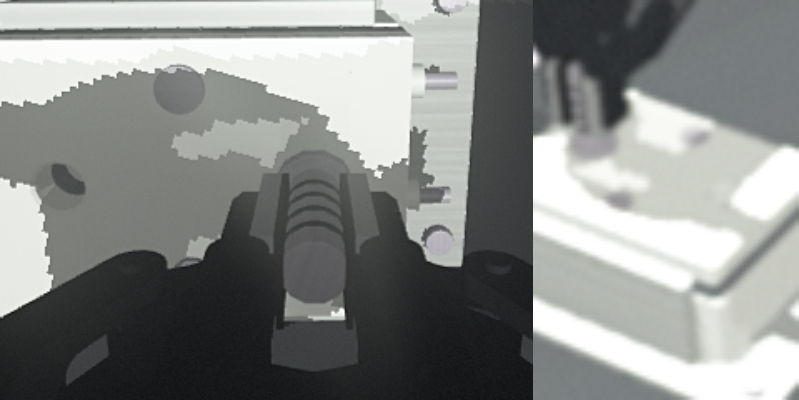

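Call:
{"name": "arm_command", "arguments": {
  "rows": [
    [0.4, 0, 0, 0, 0, 0, 0],
    [0.4, 0, 0, 0, 0, 0, 0],
    [0.4, 0, 0, 0, 0, 0, 0],
    [0.4, 0, 0, 0, 0, 0, 0]
  ]
}}

```text
clock: 13.23
tcp_pos: [0.5885, 0.197, 0.043]
eef_rot: [0.001, 0.99, 0.142, -0.009]
contact_force: [0.2, -0.3, 0.4]
grip_width: 0.4
```

Run:
```python
from h import *
o=arm.get_obs(); show(o);rel(o)
```

```text
t 13.2333 tcp [0.5885 0.197  0.043 ] x [ 0.959  0.282 -0.019] z [-0.018 -0.006 -1.   ] F [ 0.2 -0.3  0.4] g 0.39962555631434743
tip in cell axes rel orig hole mm [ -2.2  -0.8 -61.4] F cell [ 0.1 -0.3  0.4]
rotfix [0.02 1.07 0.18] tq [-0.02 -0.01  0.05]
```

Call:
{"name": "arm_command", "arguments": {
  "rows": [
    [0.5, 0.4, 0, 0, 0, 0.5, 0],
    [0.5, 0.4, 0, -0.2, 0, 0.5, 0],
    [0.5, 0, 0, -0.3, 0, 0, 0]
  ]
}}

```text
clock: 13.48
tcp_pos: [0.5929, 0.1983, 0.0448]
eef_rot: [0.001, 0.99, 0.143, -0.004]
contact_force: [-0.0, -0.5, -0.4]
grip_width: 0.503
```

Run:
```python
from h import *
o=arm.get_obs(); show(o);rel(o)
p=arm.get_image('wrist'); 
q=arm.get_image('side'); 
save('c13',np.hstack([cv2.resize(p['img'][180:420,130:450],(533,400)),cv2.resize(q['img'][240:340,190:256],(266,400))]))
```

```text
t 13.4833 tcp [0.5929 0.1983 0.0448] x [ 0.959  0.282 -0.008] z [-0.008 -0.003 -1.   ] F [-0.  -0.5 -0.4] g 0.5034123507718887
tip in cell axes rel orig hole mm [  2.7  -0.8 -59.6] F cell [-0.2 -0.5 -0.4]
rotfix [0.02 0.46 0.19] tq [-0.   -0.03  0.  ]
```

View pics/c13.png

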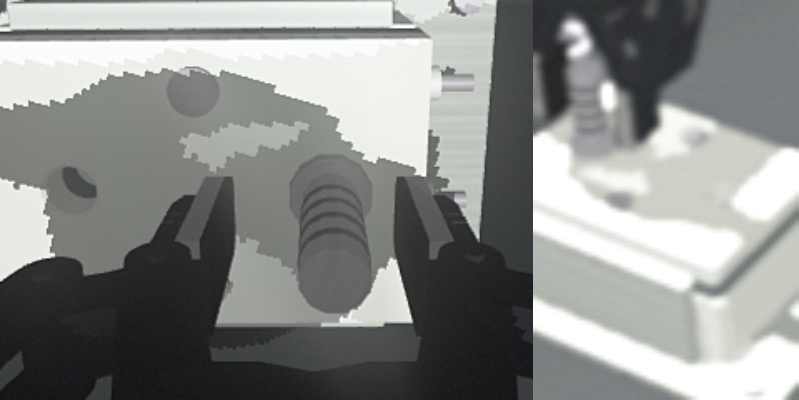

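Call:
{"name": "arm_command", "arguments": {
  "rows": [
    [0.5, 0.2, 0, -1.5, 0, 0.3, 0],
    [0.5, 0.1, 0, -2.5, 0, 0, 0],
    [0.5, 0, 0, -3, 0, 0, 0],
    [0.6, 0, 0, -3, 0, 0, 0],
    [0.6, 0, 0, -2, 0, 0, 0]
  ]
}}

```text
clock: 14.0
tcp_pos: [0.5922, 0.1981, 0.167]
eef_rot: [0.001, 0.99, 0.142, -0.007]
contact_force: [0.8, 1.0, 0.3]
grip_width: 0.602
```

Run:
```python
from h import *
o=arm.get_obs(); show(o);
p=arm.get_image('wrist'); save('w14',p['img']); import pickle; pickle.dump((p,o),open('w14.pkl','wb'))
plan(o,[.5515,-.285,.17],-7.1,15,.6)
```

```text
t 14.0 tcp [0.5922 0.1981 0.167 ] x [ 0.959  0.282 -0.014] z [-0.013 -0.004 -1.   ] F [0.8 1.  0.3] g 0.6015457744111982
[[0.6, -1.17, 3.01, -0.0, 0.01, 0.05, 1.57], [0.6, -1.09, 3.04, -0.0, 0.01, 0.05, 1.57], [0.6, -1.0, 3.07, -0.01, 0.01, 0.05, 1.57], [0.6, -0.92, 3.1, -0.01, 0.01, 0.05, 1.57], [0.6, -0.83, 3.12, -0.01, 0.01, 0.05, 1.57]]
[[0.6, -0.75, 3.14, -0.01, 0.01, 0.05, 1.57], [0.6, -0.66, 3.16, -0.01, 0.01, 0.05, 1.57], [0.6, -0.57, 3.18, -0.01, 0.01, 0.05, 1.57], [0.6, -0.49, 3.2, -0.01, 0.01, 0.05, 1.57], [0.6, -0.4, 3.21, -0.02, 0.01, 0.05, 1.57]]
[[0.6, -0.31, 3.22, -0.02, 0.01, 0.05, 1.57], [0.6, -0.22, 3.22, -0.02, 0.01, 0.05, 1.57], [0.6, -0.14, 3.23, -0.02, 0.01, 0.05, 1.57], [0.6, -0.05, 3.23, -0.02, 0.01, 0.05, 1.57], [0.6, 0.04, 3.23, -0.02, 0.01, 0.05, 1.57]]
```

View pics/w14.png

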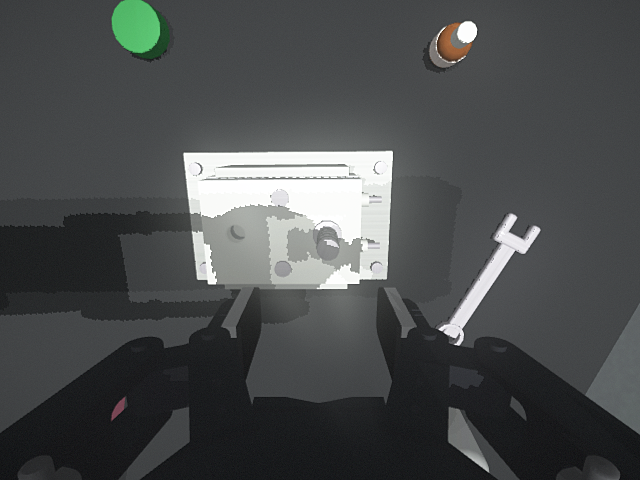

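Run:
```python
from h import *
import pickle; p,o=pickle.load(open('w14.pkl','rb'))
save('w14c',np.hstack([cv2.resize(p['img'][215:250,220:255],(400,400),interpolation=cv2.INTER_CUBIC),cv2.resize(p['img'][210:270,300:360],(400,400),interpolation=cv2.INTER_CUBIC)]))
```

```text
(no output)
```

View pics/w14c.png

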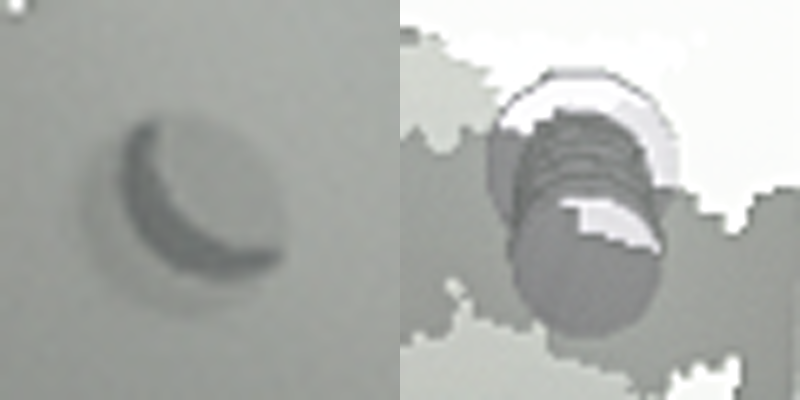

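Call:
{"name": "arm_command", "arguments": {
  "rows": [
    [0.6, -1.2, 3, 0, 0, 0.1, 1.5],
    [0.6, -1.1, 3.4, 0, 0, 0.1, 1.6],
    [0.6, -1, 3.4, 0, 0, 0.1, 1.6],
    [0.6, -0.9, 3.4, 0, 0, 0.1, 1.6],
    [0.6, -0.8, 3.4, 0, 0, 0, 1.6]
  ]
}}

```text
clock: 14.47
tcp_pos: [0.5907, 0.029, 0.1854]
eef_rot: [-0.002, 0.997, 0.077, 0.011]
contact_force: [0.6, -0.5, -0.1]
grip_width: 0.599
```

Call:
{"name": "arm_command", "arguments": {
  "rows": [
    [0.6, -0.7, 3.4, 0, 0, 0, 1.6],
    [0.6, -0.7, 3.4, 0, 0, 0, 1.6],
    [0.6, -0.6, 3.4, 0, 0, 0, 1.6],
    [0.6, -0.5, 3.4, 0, 0, 0, 1.6],
    [0.6, -0.4, 3.4, 0, 0, 0, 1.6]
  ]
}}

```text
clock: 14.88
tcp_pos: [0.5789, -0.1515, 0.1926]
eef_rot: [-0.002, 1.0, 0.005, 0.017]
contact_force: [1.6, 0.6, -0.6]
grip_width: 0.601
```

Run:
```python
from h import *
o=arm.get_obs(); show(o);
plan(o,[.5515,-.285,.17],-7.1,5,.6)
```

```text
t 14.8833 tcp [ 0.5789 -0.1515  0.1926] x [0.999 0.009 0.034] z [ 0.034  0.004 -0.999] F [ 1.6  0.6 -0.6] g 0.6008358145802324
[[0.6, -0.59, 2.67, 0.42, -0.07, -0.39, 1.52], [0.6, -0.51, 2.68, 0.43, -0.07, -0.39, 1.52], [0.6, -0.44, 2.69, 0.44, -0.07, -0.39, 1.52], [0.6, -0.36, 2.7, 0.44, -0.07, -0.39, 1.52], [0.6, -0.29, 2.71, 0.45, -0.07, -0.39, 1.52]]
```

Call:
{"name": "arm_command", "arguments": {
  "rows": [
    [0.6, -0.7, 3, 0.4, 0, -0.4, 1.7],
    [0.6, -0.7, 3, 0.4, 0, -0.4, 1.7],
    [0.6, -0.6, 2.6, 0.4, -0.1, -0.5, 1.7],
    [0.6, -0.5, 2, 0.3, -0.1, -0.4, 1.2],
    [0.6, 0, 0.5, 0, 0, 0, 0]
  ]
}}

```text
clock: 15.3
tcp_pos: [0.5494, -0.2744, 0.1843]
eef_rot: [0.002, 0.998, -0.057, 0.006]
contact_force: [-0.5, -0.2, 0.6]
grip_width: 0.602
```

Run:
```python
from h import *
import pickle
o=arm.get_obs(); show(o);
p=arm.get_image('wrist'); pickle.dump((p,o),open('w15.pkl','wb')); save('w15c',cv2.resize(p['img'][150:390,160:480],(800,600)))
plan(o,[.5515,-.298,.12],-7.1,5,.6)
pp,oo=pickle.load(open('w14.pkl','rb')); print('bolt hole',ray(pp,(235.4,233.1),.07,oo))
```

```text
t 15.3 tcp [ 0.5494 -0.2744  0.1843] x [ 0.993 -0.113  0.013] z [ 0.013 -0.005 -1.   ] F [-0.5 -0.2  0.6] g 0.60233211374622
[[0.6, 0.08, 0.46, 1.29, 0.04, -0.15, 0.12], [0.6, 0.08, 0.46, 1.29, 0.04, -0.15, 0.12], [0.6, 0.09, 0.46, 1.29, 0.04, -0.15, 0.12], [0.6, 0.09, 0.46, 1.29, 0.04, -0.15, 0.12], [0.6, 0.09, 0.46, 1.29, 0.04, -0.15, 0.12]]
bolt hole [0.52660173 0.17802483 0.07      ]
```

View pics/w15c.png

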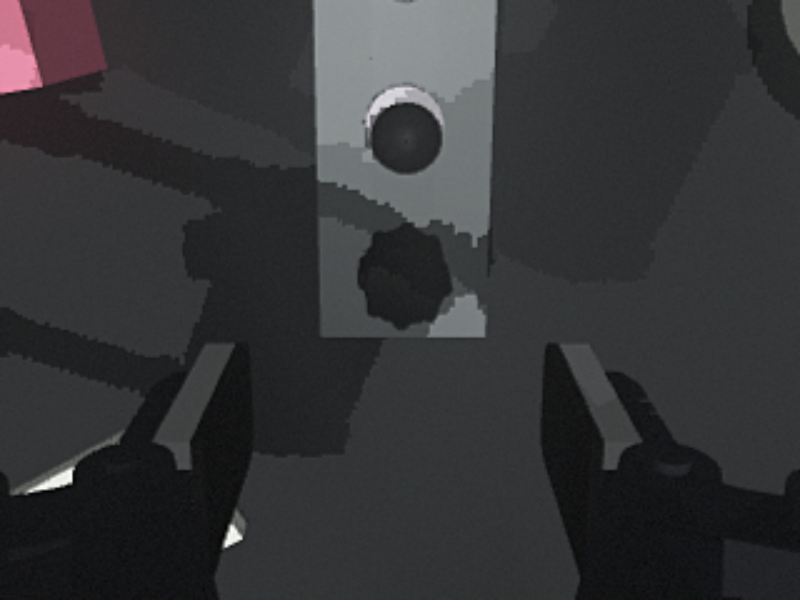

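Run:
```python
from h import *
import pickle
p,o=pickle.load(open('w15.pkl','rb'))
for v in (260.6,262.5): print(ray(p,(321.4,v),.096,o))
o=arm.get_obs(); show(o)
plan(o,[.5515,-.2985,.105],-7.1,4,.6)
```

```text
[ 0.5518805  -0.29617112  0.096     ]
[ 0.55169854 -0.29779521  0.096     ]
t 15.35 tcp [ 0.5501 -0.2743  0.1848] x [ 0.994 -0.113  0.014] z [ 0.014 -0.005 -1.   ] F [ 0.8  0.  -0.2] g 0.6009257165020067
[[0.6, 0.07, 0.59, 2.0, 0.05, -0.2, 0.16], [0.6, 0.08, 0.59, 2.0, 0.05, -0.2, 0.16], [0.6, 0.09, 0.59, 2.0, 0.05, -0.2, 0.16], [0.6, 0.1, 0.59, 2.0, 0.05, -0.2, 0.16]]
```

Call:
{"name": "arm_command", "arguments": {
  "rows": [
    [0.6, 0.1, 0.7, 1.8, 0, -0.2, 0.2],
    [0.6, 0.1, 0.7, 1.8, 0, -0.2, 0.2],
    [0.6, 0.1, 0.6, 1.8, 0, -0.2, 0.2],
    [0.6, 0.1, 0.3, 1.2, 0, -0.2, 0.1],
    [0.6, 0, 0, 0, 0, 0, 0]
  ]
}}

```text
clock: 15.77
tcp_pos: [0.5572, -0.2969, 0.1242]
eef_rot: [0.002, 0.998, -0.062, 0.006]
contact_force: [0.4, -0.6, 0.5]
grip_width: 0.602
```

Call:
{"name": "arm_command", "arguments": {
  "rows": [
    [0.6, 0, 0, 0, 0, 0, 0]
  ]
}}

```text
clock: 15.85
tcp_pos: [0.5575, -0.2959, 0.1243]
eef_rot: [0.002, 0.998, -0.061, 0.005]
contact_force: [-0.2, 0.3, 0.1]
grip_width: 0.602
```

Run:
```python
from h import *
o=arm.get_obs(); show(o)
plan(o,[.5518,-.2975,.042],-7.1,5,.6)
```

```text
t 15.85 tcp [ 0.5575 -0.2959  0.1243] x [ 0.992 -0.122  0.011] z [ 0.011 -0.005 -1.   ] F [-0.2  0.3  0.1] g 0.6022449558183528
[[0.6, -0.13, 0.04, 1.64, 0.04, -0.13, 0.02], [0.6, -0.12, 0.04, 1.64, 0.04, -0.13, 0.02], [0.6, -0.12, 0.04, 1.64, 0.04, -0.13, 0.02], [0.6, -0.12, 0.04, 1.65, 0.04, -0.13, 0.02], [0.6, -0.11, 0.04, 1.65, 0.04, -0.13, 0.02]]
```

Call:
{"name": "arm_command", "arguments": {
  "rows": [
    [0.6, -0.3, 0.1, 1.2, 0.1, -0.4, 0.1],
    [0.6, -0.2, 0.1, 1.4, 0.1, -0.2, 0],
    [0.6, 0, 0, 1.4, 0, 0, 0],
    [0.6, 0, 0, 1.0, 0, 0, 0],
    [0.6, 0, 0, 0.2, 0, 0, 0]
  ]
}}

```text
clock: 16.27
tcp_pos: [0.5553, -0.2961, 0.0727]
eef_rot: [0.001, 0.998, -0.06, 0.003]
contact_force: [-0.0, -0.4, 0.1]
grip_width: 0.597
```

Call:
{"name": "arm_command", "arguments": {
  "rows": [
    [0.6, 0, 0, 0, 0, 0, 0],
    [0.6, 0, 0, 0, 0, 0, 0]
  ]
}}

```text
clock: 16.43
tcp_pos: [0.5543, -0.2952, 0.0711]
eef_rot: [0.0, 0.998, -0.06, 0.002]
contact_force: [-0.8, 0.9, 0.7]
grip_width: 0.604
```

Run:
```python
from h import *
o=arm.get_obs(); show(o)
plan(o,[.5518,-.2975,.042],-7.1,1,.6)
```

```text
t 16.4333 tcp [ 0.5543 -0.2952  0.0711] x [ 0.993 -0.12   0.004] z [ 0.004 -0.001 -1.   ] F [-0.8  0.9  0.7] g 0.6039323864351501
[[0.6, -0.23, 0.26, 2.91, 0.02, -0.22, 0.19]]
```

Call:
{"name": "arm_command", "arguments": {
  "rows": [
    [0.6, -0.2, 0.2, 0.8, 0, -0.2, 0.1],
    [0.6, -0.1, 0.1, 0.8, 0, 0, 0],
    [0.6, 0, 0, 0.7, 0, 0, 0],
    [0.6, 0, 0, 0.3, 0, 0, 0],
    [0.6, 0, 0, 0, 0, 0, 0]
  ]
}}

```text
clock: 16.85
tcp_pos: [0.552, -0.2991, 0.0445]
eef_rot: [0.001, 0.998, -0.061, 0.002]
contact_force: [-0.6, -0.4, -0.7]
grip_width: 0.601
```

Run:
```python
from h import *
o=arm.get_obs(); show(o)
plan(o,[.5518,-.2975,.042],-7.1,1,.6)
p=arm.get_image('wrist'); q=arm.get_image('side')
save('c16',np.hstack([cv2.resize(p['img'][180:420,180:460],(466,400)),cv2.resize(q['img'][140:250,340:430],(327,400))]))
```

```text
t 16.85 tcp [ 0.552  -0.2991  0.0445] x [ 0.992 -0.122  0.003] z [ 0.003 -0.002 -1.   ] F [-0.6 -0.4 -0.7] g 0.6005804998708231
[[0.6, -0.04, -0.16, 0.25, 0.11, -0.18, 0.07]]
```

View pics/c16.png

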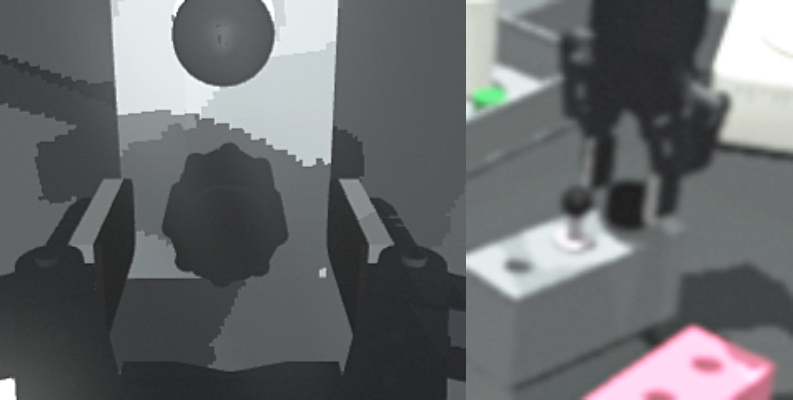

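Call:
{"name": "arm_command", "arguments": {
  "rows": [
    [0.6, 0, -0.15, 0.2, 0, -0.1, 0],
    [0, 0, 0, 0, 0, 0, 0],
    [0, 0, 0, 0, 0, 0, 0],
    [0, 0, 0, 0, 0, 0, 0],
    [0, 0, 0, 0, 0, 0, 0]
  ],
  "force": 60
}}

```text
clock: 17.37
tcp_pos: [0.5537, -0.2982, 0.0446]
eef_rot: [0.002, 0.998, -0.061, 0.002]
contact_force: [-0.1, 0.8, -1.3]
grip_width: 0.304
```

Run:
```python
from h import *
o=arm.get_obs(); show(o)
p=arm.get_image('wrist'); q=arm.get_image('side')
save('c17',np.hstack([cv2.resize(p['img'][180:420,180:460],(466,400)),cv2.resize(q['img'][140:250,340:430],(327,400))]))
```

```text
t 17.3667 tcp [ 0.5537 -0.2982  0.0446] x [ 0.993 -0.122  0.004] z [ 0.004 -0.004 -1.   ] F [-0.1  0.8 -1.3] g 0.3044136832053856
```

View pics/c17.png

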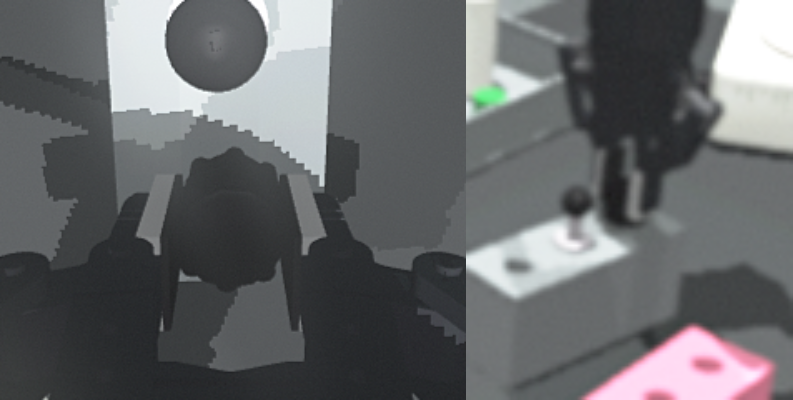

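Call:
{"name": "arm_command", "arguments": {
  "rows": [
    [0, 0, 0, -0.8, 0, 0, 0],
    [0, 0, 0, -1.5, 0, 0, 0],
    [0, 0, 0, -2.5, 0, 0, 0],
    [0, 0, 0, -2.5, 0, 0, 0],
    [0, 0, 0, -2.5, 0, 0, 0]
  ]
}}

```text
clock: 17.88
tcp_pos: [0.5468, -0.294, 0.1377]
eef_rot: [-0.003, 0.998, -0.061, -0.006]
contact_force: [1.5, -0.6, -1.8]
grip_width: 0.3
```

Call:
{"name": "arm_command", "arguments": {
  "rows": [
    [0, 0, 0, -2, 0, 0, 0],
    [0, 0, 0, -2, 0, 0, 0],
    [0, 0, 0, -1, 0, 0, 0]
  ]
}}

```text
clock: 18.13
tcp_pos: [0.5488, -0.2951, 0.1955]
eef_rot: [-0.001, 0.998, -0.061, -0.004]
contact_force: [-0.1, -0.7, 0.2]
grip_width: 0.302
```

Run:
```python
from h import *
o=arm.get_obs(); show(o)
q=arm.get_image('side'); save('s18',cv2.resize(q['img'][110:250,310:450],(600,600)))
plan(o,[.49,.165,.20],16.3,15,0)
```

```text
t 18.1333 tcp [ 0.5488 -0.2951  0.1955] x [ 0.992 -0.122 -0.007] z [-0.007  0.003 -1.   ] F [-0.1 -0.7  0.2] g 0.3023446203205525
[[0.0, -0.76, -3.0, -0.02, -0.01, 0.03, -1.55], [0.0, -0.68, -3.02, -0.02, -0.01, 0.03, -1.55], [0.0, -0.6, -3.03, -0.02, -0.01, 0.03, -1.55], [0.0, -0.52, -3.05, -0.02, -0.01, 0.03, -1.55], [0.0, -0.44, -3.06, -0.02, -0.01, 0.03, -1.55]]
[[0.0, -0.35, -3.07, -0.02, -0.01, 0.03, -1.55], [0.0, -0.27, -3.08, -0.02, -0.01, 0.03, -1.55], [0.0, -0.18, -3.09, -0.02, -0.01, 0.03, -1.55], [0.0, -0.1, -3.09, -0.03, -0.01, 0.03, -1.55], [0.0, -0.02, -3.09, -0.03, -0.01, 0.03, -1.55]]
[[0.0, 0.07, -3.09, -0.03, -0.01, 0.03, -1.55], [0.0, 0.15, -3.09, -0.03, -0.01, 0.03, -1.55], [0.0, 0.23, -3.08, -0.03, -0.01, 0.03, -1.55], [0.0, 0.32, -3.08, -0.03, -0.01, 0.03, -1.55], [0.0, 0.4, -3.07, -0.03, -0.01, 0.03, -1.55]]
```

View pics/s18.png

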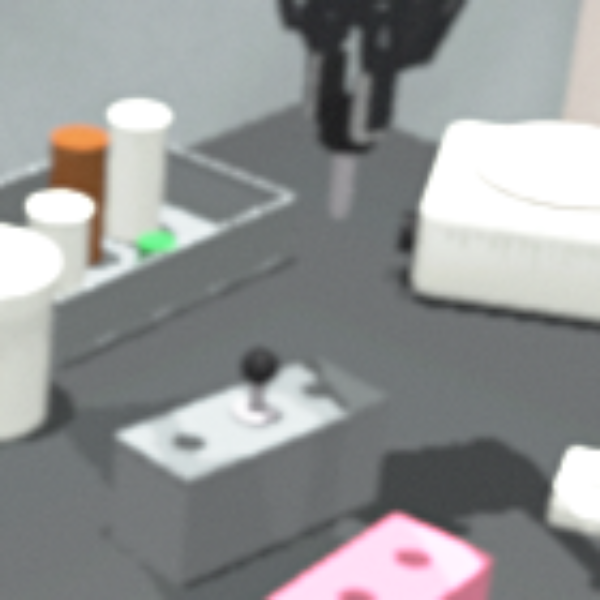

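Bolt is in hand, plunger still in place. Carry to a viewing point beside the bolt hole.

Call:
{"name": "arm_command", "arguments": {
  "rows": [
    [0, -0.7, -3, 0, 0, 0, -1.5],
    [0, -0.6, -3.3, 0, 0, 0, -1.6],
    [0, -0.6, -3.3, 0, 0, 0, -1.6],
    [0, -0.5, -3.3, 0, 0, 0, -1.6],
    [0, -0.5, -3.3, 0, 0, 0, -1.6]
  ]
}}

```text
clock: 18.6
tcp_pos: [0.5315, -0.1341, 0.1959]
eef_rot: [0.001, 1.0, 0.005, -0.001]
contact_force: [1.0, 0.1, -0.2]
grip_width: 0.301
```

Call:
{"name": "arm_command", "arguments": {
  "rows": [
    [0, -0.4, -3.3, 0, 0, 0, -1.6],
    [0, -0.3, -3.3, 0, 0, 0, -1.6],
    [0, -0.2, -3.3, 0, 0, 0, -1.6],
    [0, -0.1, -3.3, 0, 0, 0, -1.6],
    [0, 0, -3.3, 0, 0, 0, -1.6]
  ]
}}

```text
clock: 19.02
tcp_pos: [0.5041, 0.0377, 0.19]
eef_rot: [0.0, 0.997, 0.078, -0.005]
contact_force: [0.5, 0.1, -1.2]
grip_width: 0.3
```

Run:
```python
from h import *
o=arm.get_obs(); show(o)
plan(o,[.49,.165,.20],16.3,5,0)
```

```text
t 19.0167 tcp [0.5041 0.0377 0.19  ] x [ 0.988  0.155 -0.01 ] z [-0.01  -0.001 -1.   ] F [ 0.5  0.1 -1.2] g 0.3000363360174106
[[0.0, 0.11, -2.56, -0.2, -0.01, 0.12, -1.48], [0.0, 0.18, -2.55, -0.2, -0.01, 0.12, -1.48], [0.0, 0.25, -2.55, -0.2, -0.01, 0.12, -1.48], [0.0, 0.31, -2.54, -0.2, -0.01, 0.12, -1.48], [0.0, 0.38, -2.53, -0.2, -0.01, 0.12, -1.48]]
```

Call:
{"name": "arm_command", "arguments": {
  "rows": [
    [0, 0.1, -2.8, -0.2, 0, 0.2, -1.6],
    [0, 0.2, -2.8, -0.2, 0, 0.2, -1.6],
    [0, 0.2, -2.5, -0.2, 0, 0.2, -1.6],
    [0, 0.3, -2, -0.2, 0, 0.2, -1.4],
    [0, 0.3, -0.8, -0.2, 0, 0.1, -0.6]
  ]
}}

```text
clock: 19.43
tcp_pos: [0.4857, 0.1561, 0.194]
eef_rot: [-0.002, 0.99, 0.142, -0.002]
contact_force: [-0.4, 0.6, -2.7]
grip_width: 0.302
```

Run:
```python
from h import *
import pickle
o=arm.get_obs(); show(o)
p=arm.get_image('wrist'); pickle.dump((p,o),open('w19.pkl','wb')); save('w19c',cv2.resize(p['img'][150:390,220:540],(800,600)))
plan(o,[.526,.178,.12],16.3,5,0)
```

```text
t 19.4333 tcp [0.4857 0.1561 0.194 ] x [ 0.959  0.282 -0.003] z [-0.004  0.003 -1.   ] F [-0.4  0.6 -2.7] g 0.30234026105798467
[[0.0, 0.9, -0.19, 1.48, -0.04, 0.03, 0.01], [0.0, 0.9, -0.19, 1.48, -0.04, 0.03, 0.01], [0.0, 0.9, -0.19, 1.48, -0.04, 0.03, 0.01], [0.0, 0.9, -0.19, 1.48, -0.04, 0.03, 0.01], [0.0, 0.9, -0.19, 1.48, -0.04, 0.03, 0.01]]
```

View pics/w19c.png

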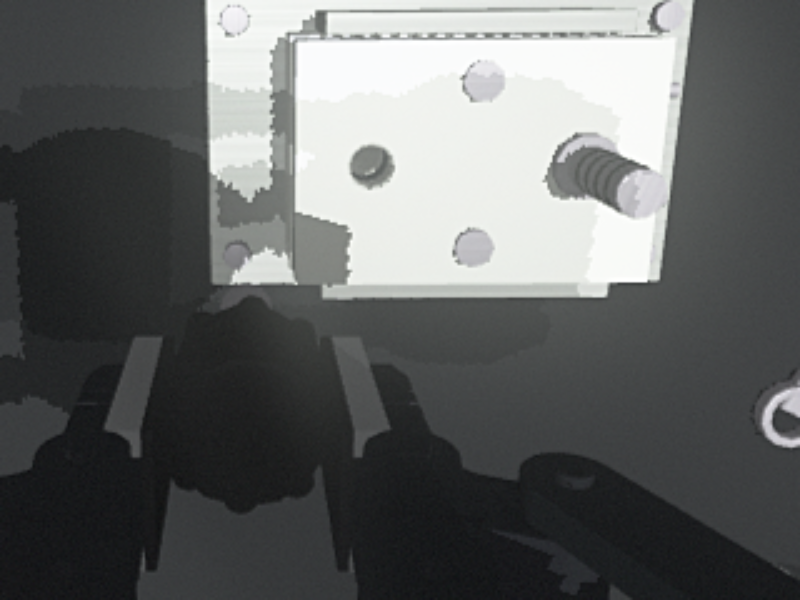

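Run:
```python
from h import *
import pickle
p,o=pickle.load(open('w19.pkl','rb'))
im=p['img']; b=cv2.convertScaleAbs(im,alpha=3,beta=0)
save('w19d',np.hstack([cv2.resize(im[200:235,350:385],(400,400),interpolation=cv2.INTER_CUBIC),cv2.resize(b[255:355,270:370],(400,400),interpolation=cv2.INTER_CUBIC)]))
T=T_tool(o); h=ray(p,(368.1,216.1),.07,o); print('hole',h)
for n,P in dict(endf=(0,-.004,.0146),top=(0,0,-.0514),topf=(0,-.014,-.0514),topb=(0,.014,-.0514)).items(): print(n,proj(p,(T@np.r_[P,1])[:3],o))
```

```text
hole [0.52662332 0.17739704 0.07      ]
endf [316.36285576 258.91379371]
top [315.61297294 318.40014992]
topf [315.52459119 286.51886788]
topb [315.69679283 348.63586369]
```

View pics/w19d.png

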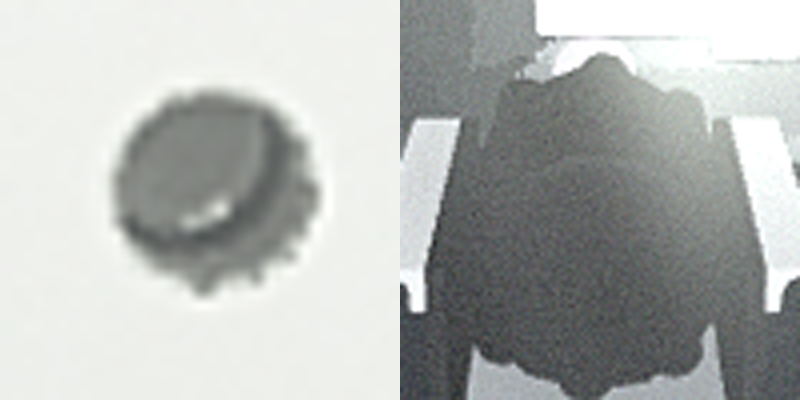

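Run:
```python
from h import *
o=arm.get_obs(); show(o)
plan(o,[.5249,.18,.11],16.2,5,0)
```

```text
t 19.4833 tcp [0.4862 0.1567 0.1944] x [ 0.959  0.282 -0.002] z [-0.003  0.003 -1.   ] F [-0.6  1.  -0.4] g 0.29874691017180804
[[0.0, 0.88, -0.22, 1.69, -0.05, 0.02, 0.04], [0.0, 0.88, -0.22, 1.69, -0.05, 0.02, 0.04], [0.0, 0.88, -0.23, 1.69, -0.05, 0.02, 0.04], [0.0, 0.88, -0.23, 1.69, -0.05, 0.02, 0.04], [0.0, 0.87, -0.23, 1.69, -0.05, 0.02, 0.04]]
```

Call:
{"name": "arm_command", "arguments": {
  "rows": [
    [0, 0.9, -0.2, 1.6, 0, 0, 0],
    [0, 0.9, -0.2, 1.6, 0, 0, 0],
    [0, 0.9, -0.2, 1.6, 0, 0, 0],
    [0, 0.8, -0.2, 1.2, 0, 0, 0],
    [0, 0.4, -0.1, 0.5, 0, 0, 0]
  ]
}}

```text
clock: 19.9
tcp_pos: [0.5233, 0.1742, 0.1275]
eef_rot: [-0.0, 0.99, 0.142, 0.0]
contact_force: [-0.5, -0.5, -1.5]
grip_width: 0.301
```

Call:
{"name": "arm_command", "arguments": {
  "rows": [
    [0, 0, 0, 0, 0, 0, 0],
    [0, 0, 0, 0, 0, 0, 0]
  ]
}}

```text
clock: 20.07
tcp_pos: [0.5226, 0.1722, 0.1248]
eef_rot: [0.001, 0.99, 0.142, -0.002]
contact_force: [-0.9, -0.5, -0.5]
grip_width: 0.298
```

Run:
```python
from h import *
o=arm.get_obs(); show(o)
plan(o,[.5249,.18,.105],16.2,1,0)
```

```text
t 20.0667 tcp [0.5226 0.1722 0.1248] x [ 0.96   0.28  -0.005] z [-0.005 -0.002 -1.   ] F [-0.9 -0.5 -0.5] g 0.2983015980750927
[[0.0, 0.45, -0.69, 1.98, 0.02, 0.29, 0.08]]
```

Call:
{"name": "arm_command", "arguments": {
  "rows": [
    [0, 0.3, -0.5, 0.8, 0, 0.2, 0],
    [0, 0.1, -0.2, 0.6, 0, 0.1, 0],
    [0, 0, 0, 0.2, 0, 0, 0],
    [0, 0, 0, 0, 0, 0, 0]
  ]
}}

```text
clock: 20.4
tcp_pos: [0.5253, 0.1793, 0.1092]
eef_rot: [0.0, 0.99, 0.141, 0.002]
contact_force: [-1.2, 0.1, -1.9]
grip_width: 0.299
```

Run:
```python
from h import *
import pickle
o=arm.get_obs(); show(o)
plan(o,[.5249,.18,.09],16.2,1,0)
p=arm.get_image('wrist'); pickle.dump((p,o),open('w20.pkl','wb')); im=p['img'];b=cv2.convertScaleAbs(im,alpha=2,beta=0)
q=arm.get_image('side')
save('c20',np.hstack([cv2.resize(b[210:330,250:390],(466,400),interpolation=cv2.INTER_CUBIC),cv2.resize(q['img'][240:320,190:256],(330,400),interpolation=cv2.INTER_CUBIC)]))
```

```text
t 20.4 tcp [0.5253 0.1793 0.1092] x [0.96  0.278 0.003] z [ 0.003  0.    -1.   ] F [-1.2  0.1 -1.9] g 0.2994878984452724
[[0.0, -0.02, -0.07, 1.92, 0.04, -0.17, -0.04]]
```

View pics/c20.png

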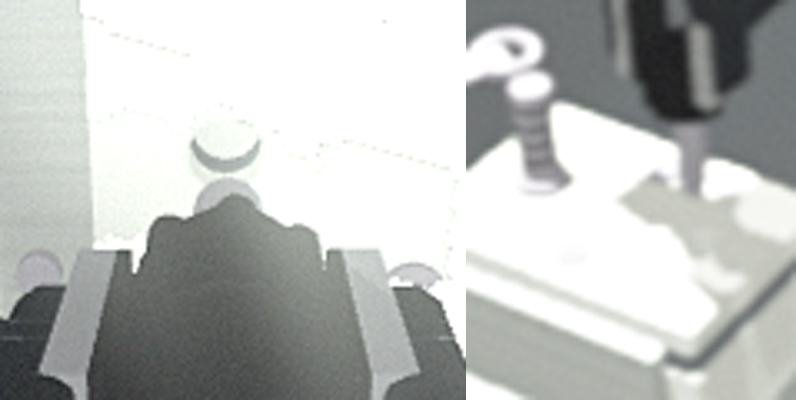

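Run:
```python
from h import *
import pickle
p,o=pickle.load(open('w20.pkl','rb')); T=T_tool(o)
save('w20d',cv2.resize(p['img'][235:280,290:345],(800,655),interpolation=cv2.INTER_CUBIC))
h=ray(p,(317.8,254),.07,o); print(h,(np.linalg.inv(T)@np.r_[h,1])*1e3)
for y0 in (.002,.0025,.003): print(y0,[proj(p,(T@np.r_[.001,y0+a,z,1])[:3],o).round(1) for a,z in ((-.004,.0146),(-.006,.0126))])
```

```text
[0.52634019 0.17899923 0.07      ] [8.27234185e-01 6.09439228e-01 3.92137031e+01 1.00000000e+03]
0.002 [array([318.1, 262.1]), array([318.1, 260. ])]
0.0025 [array([318.1, 262.9]), array([318.1, 260.8])]
0.003 [array([318.1, 263.7]), array([318.1, 261.6])]
```

View pics/w20d.png

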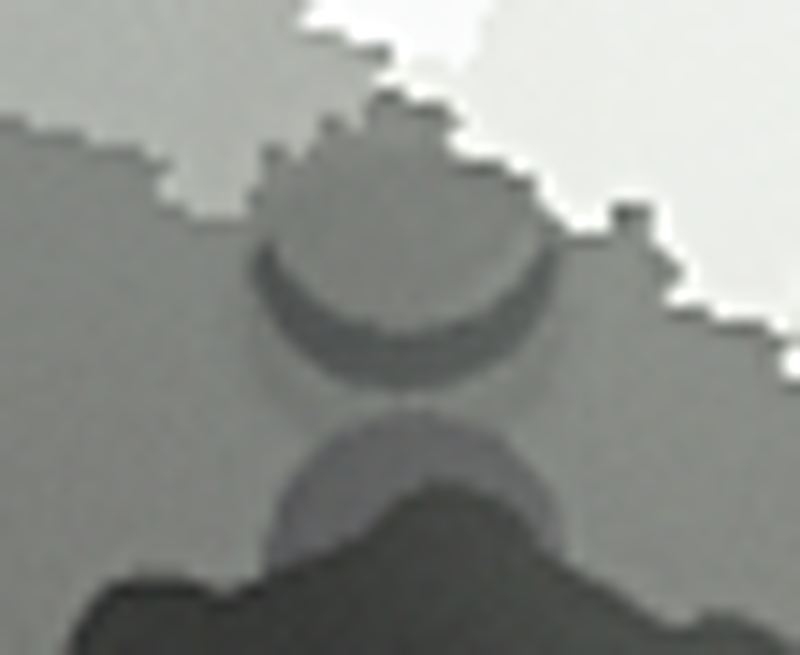

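Call:
{"name": "arm_command", "arguments": {
  "rows": [
    [0, -0.1, -0.25, 0.6, 0, -0.1, 0],
    [0, 0, 0, 0.6, 0, 0, 0],
    [0, 0, 0, 0.2, 0, 0, 0],
    [0, 0, 0, 0, 0, 0, 0]
  ]
}}

```text
clock: 20.83
tcp_pos: [0.5245, 0.1821, 0.0958]
eef_rot: [0.0, 0.99, 0.141, 0.002]
contact_force: [0.2, 0.6, -0.5]
grip_width: 0.3
```

Run:
```python
from h import *
import pickle
o=arm.get_obs(); show(o)
plan(o,[.5238,.1812,.085],16.2,1,0)
p=arm.get_image('wrist'); pickle.dump((p,o),open('w21.pkl','wb')); 
q=arm.get_image('side')
save('c21',np.hstack([cv2.resize(p['img'][235:280,290:345],(488,400),interpolation=cv2.INTER_CUBIC),cv2.resize(q['img'][250:320,200:252],(300,400),interpolation=cv2.INTER_CUBIC)]))
```

```text
t 20.8333 tcp [0.5245 0.1821 0.0958] x [0.96  0.279 0.004] z [ 0.004  0.001 -1.   ] F [ 0.2  0.6 -0.5] g 0.29981968048837193
[[0.0, -0.09, 0.07, 1.08, 0.04, -0.25, -0.02]]
```

View pics/c21.png

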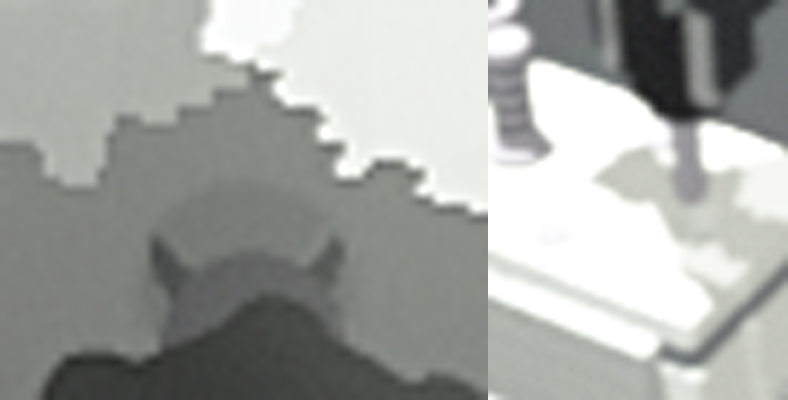

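Run:
```python
from h import *
import pickle
p,o=pickle.load(open('w21.pkl','rb')); T=T_tool(o); Ti=np.linalg.inv(T)
h=ray(p,(317.6,266.2),.07,o); print('hole',h,(Ti@np.r_[h,1])*1e3)
print('hole top edge',(Ti@np.r_[ray(p,(317.6,235+178/8.87-.5),.07,o),1])*1e3)
b=ray(p,(318.1,262.7),(T@[0,0,.0126,1])[2],o); print('bolt front',(Ti@np.r_[b,1])*1e3)
```

```text
hole [0.52649613 0.17806514 0.07      ] [7.08774748e-01 4.46954543e+00 2.58433403e+01 1.00000000e+03]
hole top edge [ 7.16235412e-01 -3.17649781e+00  2.58376763e+01  1.00000000e+03]
bolt front [   1.02537312   -2.32691179   12.60277565 1000.        ]
```

Call:
{"name": "arm_command", "arguments": {
  "rows": [
    [0, -0.05, 0.05, 0.5, 0, -0.2, 0],
    [0, 0, 0, 0.5, 0, 0, 0],
    [0, 0, 0, 0.3, 0, 0, 0]
  ]
}}

```text
clock: 21.18
tcp_pos: [0.5256, 0.1818, 0.0835]
eef_rot: [0.0, 0.99, 0.141, 0.002]
contact_force: [0.1, -0.2, -0.3]
grip_width: 0.301
```

Call:
{"name": "arm_command", "arguments": {
  "rows": [
    [0, 0, 0, 0.2, 0, 0, 0]
  ]
}}

```text
clock: 21.27
tcp_pos: [0.5253, 0.1816, 0.0809]
eef_rot: [0.0, 0.99, 0.141, 0.002]
contact_force: [0.1, -0.9, -1.8]
grip_width: 0.3
```

```bash
cat >> h.py <<'E'
def relb(o,h=(.5263,.178,.07)):
    T=T_tool(o); c,s=np.cos(np.radians(16.2)),np.sin(np.radians(16.2)); C=np.array([[c,s,0],[-s,c,0],[0,0,1]])
    print('end in cell axes rel bolt hole mm',(C@((T@[.001,.0035,.0146,1])[:3]-h)*1e3).round(1),'F cell',(C@np.array(o['contact_force'])).round(1))
    print('rotfix',np.degrees(R.from_matrix(T[:3,:3].T@np.array([[c,s,0],[s,-c,0],[0,0,-1.]])).as_rotvec()).round(2), 'tq',np.round(o['ft_torque'],2))
E
python3 - <<'E'
from h import *
o=arm.get_obs(); show(o);relb(o)
E
```

```text
t 21.2667 tcp [0.5253 0.1816 0.0809] x [0.96  0.279 0.003] z [ 0.003  0.    -1.   ] F [ 0.1 -0.9 -1.8] g 0.2999694390085283
end in cell axes rel bolt hole mm [ 1.1  0.3 -3.7] F cell [-0.1 -0.9 -1.8]
rotfix [ 0.05 -0.17 -0.02] tq [-0.04  0.    0.08]
```

Call:
{"name": "arm_command", "arguments": {
  "rows": [
    [0, -0.1, 0, 0.3, 0, -0.1, 0],
    [0, 0, 0, 0.4, 0, 0, 0],
    [0, 0, 0, 0.3, 0, 0, 0]
  ]
}}

```text
clock: 21.52
tcp_pos: [0.5246, 0.1808, 0.0699]
eef_rot: [0.001, 0.99, 0.141, 0.001]
contact_force: [-0.3, -1.3, -1.3]
grip_width: 0.304
```

Run:
```python
from h import *
o=arm.get_obs(); show(o);relb(o)
```

```text
t 21.5167 tcp [0.5246 0.1808 0.0699] x [0.96  0.279 0.001] z [ 0.002 -0.001 -1.   ] F [-0.3 -1.3 -1.3] g 0.3039360770232685
end in cell axes rel bolt hole mm [  0.1  -0.3 -14.7] F cell [-0.6 -1.1 -1.3]
rotfix [ 0.09 -0.06 -0.02] tq [-0.11 -0.05  0.  ]
```

Call:
{"name": "arm_command", "arguments": {
  "rows": [
    [0, 0, 0, 0.4, 0, 0, 0],
    [0, 0, 0, 0.4, 0, 0, 0]
  ]
}}

```text
clock: 21.68
tcp_pos: [0.5247, 0.1808, 0.0613]
eef_rot: [0.001, 0.99, 0.141, 0.001]
contact_force: [-0.2, -0.8, -0.4]
grip_width: 0.296
```

Run:
```python
from h import *
o=arm.get_obs(); show(o);relb(o)
```

```text
t 21.6833 tcp [0.5247 0.1808 0.0613] x [0.96  0.279 0.001] z [ 0.002 -0.001 -1.   ] F [-0.2 -0.8 -0.4] g 0.29615711901422054
end in cell axes rel bolt hole mm [  0.3  -0.4 -23.3] F cell [-0.4 -0.7 -0.4]
rotfix [ 0.1  -0.08 -0.02] tq [-0.11 -0.   -0.02]
```

Call:
{"name": "arm_command", "arguments": {
  "rows": [
    [0, 0, 0, 0.4, 0, 0, 0],
    [0, 0, 0, 0.4, 0, 0, 0],
    [0, 0, 0, 0.3, 0, 0, 0]
  ]
}}

```text
clock: 21.93
tcp_pos: [0.5241, 0.1805, 0.0486]
eef_rot: [0.001, 0.99, 0.141, 0.0]
contact_force: [-0.5, -0.1, -0.7]
grip_width: 0.303
```

Run:
```python
from h import *
o=arm.get_obs(); show(o);relb(o)
```

```text
t 21.9333 tcp [0.5241 0.1805 0.0486] x [0.96  0.279 0.   ] z [ 0.001 -0.002 -1.   ] F [-0.5 -0.1 -0.7] g 0.3034827595797389
end in cell axes rel bolt hole mm [ -0.4  -0.6 -36. ] F cell [-0.5  0.1 -0.7]
rotfix [ 0.11 -0.01 -0.02] tq [-0.05  0.06 -0.04]
```

Call:
{"name": "arm_command", "arguments": {
  "rows": [
    [0, 0, 0, 0.2, 0, 0, 0],
    [0, 0, 0, 0.2, 0, 0, 0]
  ]
}}

```text
clock: 22.1
tcp_pos: [0.524, 0.1804, 0.0439]
eef_rot: [0.001, 0.99, 0.141, -0.0]
contact_force: [-5.0, -1.6, 21.1]
grip_width: 0.299
```

Run:
```python
from h import *
o=arm.get_obs(); show(o);relb(o)
```

```text
t 22.1 tcp [0.524  0.1804 0.0439] x [ 0.96   0.279 -0.   ] z [ 0.    -0.002 -1.   ] F [-5.  -1.6 21.1] g 0.2988679243540331
end in cell axes rel bolt hole mm [ -0.5  -0.6 -40.7] F cell [-5.2 -0.1 21.1]
rotfix [ 0.11  0.03 -0.02] tq [-0.42  0.8   0.04]
```

Call:
{"name": "arm_command", "arguments": {
  "rows": [
    [0, 0, 0, 0, 0, 0, 0],
    [0, 0, 0, 0, 0, 0, 0],
    [0, 0, 0, 0, 0, 0, 0]
  ]
}}

```text
clock: 22.35
tcp_pos: [0.524, 0.1804, 0.0442]
eef_rot: [0.001, 0.99, 0.141, -0.0]
contact_force: [-0.4, -0.1, -0.9]
grip_width: 0.298
```

Run:
```python
from h import *
o=arm.get_obs(); show(o);relb(o)
p=arm.get_image('wrist'); q=arm.get_image('side')
save('c22',np.hstack([cv2.resize(p['img'][180:420,180:460],(466,400)),cv2.resize(q['img'][240:320,190:256],(330,400),interpolation=cv2.INTER_CUBIC)]))
```

```text
t 22.35 tcp [0.524  0.1804 0.0442] x [ 0.96   0.279 -0.001] z [-0.    -0.002 -1.   ] F [-0.4 -0.1 -0.9] g 0.2976919063805216
end in cell axes rel bolt hole mm [ -0.5  -0.6 -40.4] F cell [-0.4  0.  -0.9]
rotfix [ 0.11  0.04 -0.01] tq [-0.12  0.07  0.  ]
```

View pics/c22.png

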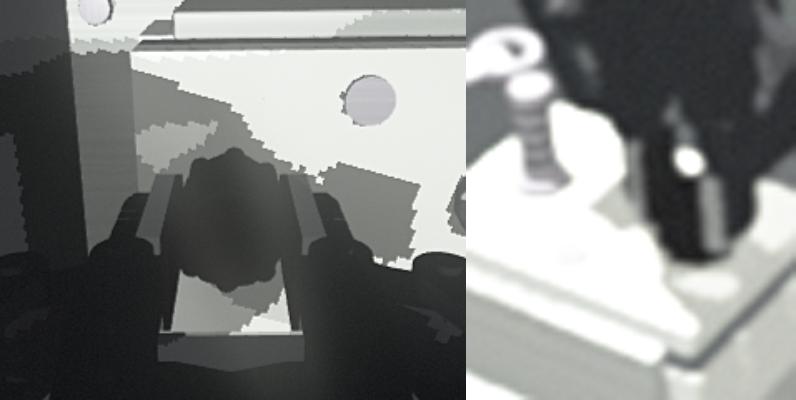

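Call:
{"name": "arm_command", "arguments": {
  "rows": [
    [0.5, 0, 0, 0, 0, 0, 0],
    [0.5, 0, 0, 0, 0, 0, 0],
    [0.5, 0, 0, 0, 0, 0, 0],
    [0.5, 0, 0, 0, 0, 0, 0]
  ]
}}

```text
clock: 22.78
tcp_pos: [0.5249, 0.1812, 0.0446]
eef_rot: [0.0, 0.99, 0.141, 0.001]
contact_force: [-0.5, 0.7, 0.3]
grip_width: 0.501
```

Run:
```python
from h import *
o=arm.get_obs(); show(o);relb(o)
p=arm.get_image('wrist'); q=arm.get_image('side')
save('c23',np.hstack([cv2.resize(p['img'][180:420,180:460],(466,400)),cv2.resize(q['img'][240:320,190:256],(330,400),interpolation=cv2.INTER_CUBIC)]))
```

```text
t 22.7833 tcp [0.5249 0.1812 0.0446] x [0.96  0.278 0.002] z [ 0.002 -0.001 -1.   ] F [-0.5  0.7  0.3] g 0.50091995583923
end in cell axes rel bolt hole mm [  0.6  -0.1 -40. ] F cell [-0.3  0.8  0.3]
rotfix [ 0.06 -0.09 -0.03] tq [-0.01 -0.    0.01]
```

View pics/c23.png

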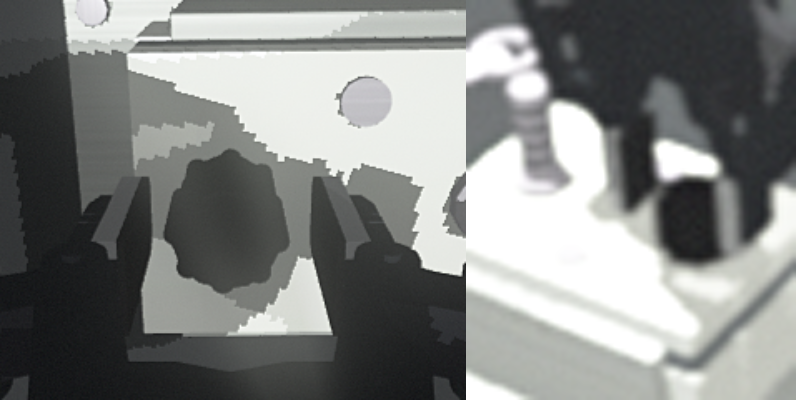

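Bolt seated and free. Lift away.

Call:
{"name": "arm_command", "arguments": {
  "rows": [
    [0.5, 0, 0, -1, 0, 0, 0],
    [0.5, 0, 0, -2, 0, 0, 0],
    [0.5, 0, 0, -3, 0, 0, 0],
    [0.5, 0, 0, -3, 0, 0, 0],
    [0.5, 0, 0, -3, 0, 0, 0]
  ]
}}

```text
clock: 23.3
tcp_pos: [0.5175, 0.1792, 0.1615]
eef_rot: [0.002, 0.99, 0.141, -0.009]
contact_force: [0.3, -0.2, -0.4]
grip_width: 0.497
```

Call:
{"name": "arm_command", "arguments": {
  "rows": [
    [0.5, -1, 0, -2, 0, 0, 0],
    [0.5, -1, 0, -1, 0, 0, 0],
    [0.5, 0, 0, 0, 0, 0, 0],
    [0.5, 0, 0, 0, 0, 0, 0]
  ]
}}

```text
clock: 23.63
tcp_pos: [0.5045, 0.1756, 0.2063]
eef_rot: [0.0, 0.99, 0.141, 0.001]
contact_force: [0.4, -0.5, 0.5]
grip_width: 0.502
```

Run:
```python
from h import *
o=arm.get_obs(); show(o)
p=arm.get_image('wrist'); q=arm.get_image('side'); t=arm.get_image('top')
save('c24',cv2.resize(p['img'][130:330,200:500],(800,533)))
save('c25',np.hstack([cv2.resize(q['img'][230:350,150:290],(466,400)),cv2.resize(t['img'][170:270,200:280],(320,400))]))
save('t25',t['img'])
```

```text
t 23.6333 tcp [0.5045 0.1756 0.2063] x [0.96  0.278 0.002] z [ 0.002 -0.    -1.   ] F [ 0.4 -0.5  0.5] g 0.5023249862926443
```

View pics/c24.png

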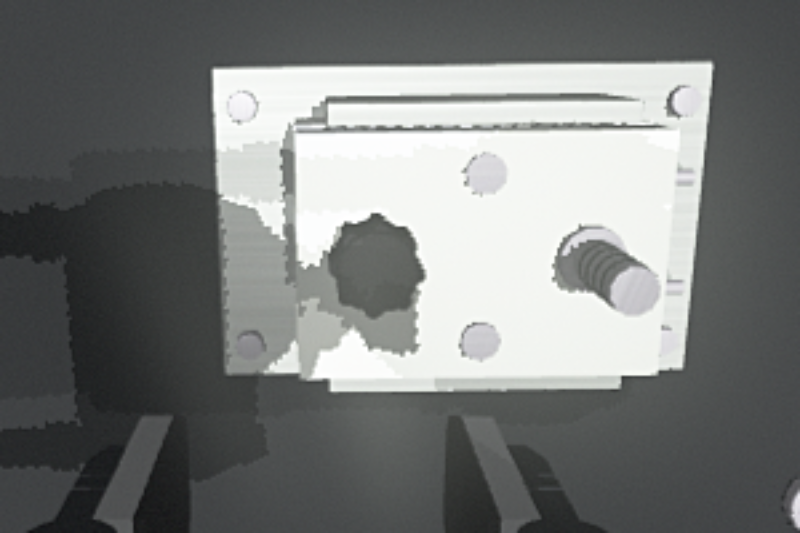

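View pics/c25.png

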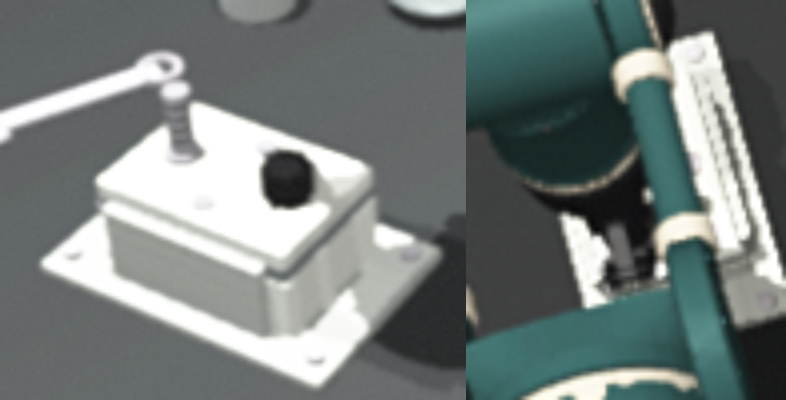

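View pics/t25.png

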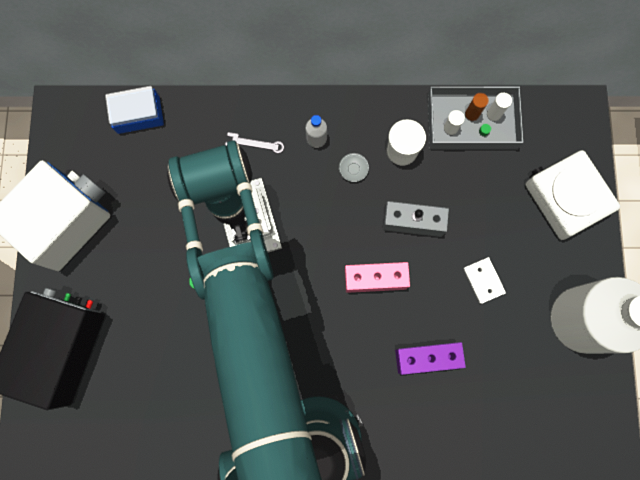

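Run:
```python
from h import *
print(arm.job_done()); show(arm.get_obs())
```

```text
the job is handed in; nothing more can be done
None
the job is handed in; nothing more can be done
```

The pin and the bolt are both in the flow cell, seated and released, and I handed the job in at about 24 s. No verdict comes back.

- **Pin:** I lowered it into the pin hole at the end with the ports, where its tip met the frame about 12.6 mm down. I worked it and the plate about 8 mm to +x and eased it home. It stopped about 56 mm deep with a 17 N push.
- **Bolt:** it went through the other hole with no resistance. Its knob met the plate about 40 mm down with a 21 N push.
- **Last pictures:** the wrist and side views show both upright and seated, the layers in line and the arm clear with about 0 N on it. The plunger is in its hole, and the bystanders I could see had not moved. The arm hid the cap and vial in the top view, but they looked untouched in earlier wrist pictures.

Some things disagreed or were not checked closely:

- **Fingertips:** they sit about 37 mm behind the TCP position the interface gives. My first try at the pin closed on air just above it, so I went by the pictures after that.
- **Arm jump:** when I released the pin, the arm swung about 9 mm to -x. The next picture showed the pin unmoved.
- **Bolt hole position:** my readings differed by 1–2 mm, so I took the closest view.
- **Seating height:** I judged it from the depth reached, the push force and the pictures, not from a measurement to a millimetre after release.

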